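# Swap the packs in a field battery box

### The arm

A 6-joint arm with a two-finger parallel gripper is mounted at the origin on the work surface. World frame = base frame: x ahead of the robot, y to its left, z up, the work surface at z = 0. Lengths are in m, angles in rad, forces in N, time in s.
With the tool pointing down it reaches from about 0.3 to 0.875 m from the base axis. Payload 6.4 kg.
Tool frame: the origin (TCP) lies midway between the tips of the shut fingers; the grasp point (between the pads) lies 19 mm behind it (ctrl.pinch_z is the distance from the TCP to the grasp point, in m); z points along the fingers, y is the line along which they close (so a half turn about z gives the same grasp; the last joint's range is limited). The gripper opens to 85 mm and grips with 20 to 120 N. Pads are 22 mm wide; open, the fingers measure 114 mm over their backs; the gripper's body (76 mm by 85 mm) begins 54 mm behind the grasp point. The pads swing forward as they close: fully open they stand 13 mm farther back than shut.
Start: joints at [-1.533, 0.181, 1.607, -0, 1.354, -0.206], TCP at [0.139, -0.558, 0.202] pointing down, gripper open.
Joint ranges: [-2.99, 2.99], [-0.89, 2.07], [0.3, 2.58], [-1.14, 4.28], [0, 2.63], [-3.12, 3.12]. Speed limits (rad/s): [2.57, 2.57, 3.01, 3.14, 3.14, 3.14].

### API

Orientations are given as a unit quaternion [w, x, y, z].
In Python, from bench import ctrl gives the robot as it stands.
- The arm moves only by the tool apply_moves, never from a script. Its argument "moves" is a list of rows, each an object with "jaw": the opening, from 0 (shut) to 1 (fully open); "offset": the shift along the tool's x, y, z in mm, a list of three; "rot": the turn, a rotation vector about the tool's x, y, z in degrees, a list of three. In form: [{"jaw": jaw, "offset": [dx, dy, dz], "rot": [ax, ay, az]}, ...]. A call has exactly 5 rows; each row shifts and turns the commanded pose from where the row before left it, along the tool's axes as they then stand; what a row does not reach is not made up. A row lasts 1/8 s, in which the tool goes at most 62.5 mm and 10.7 degrees, less where a joint would pass 70% of its speed; a pose out of reach is approached as far as the arm can. A call is refused whole if a number of a shift passes 62.5 or a number of a turn 10.7, either way. A call with a gripper value outside its range is refused whole. The fingers move at their own pace and stop on an object; the grip force is fixed at half the most. Time passes only in rows, so rows that do not move let the fingers close, or fill a call up. It gives the time, the measured TCP pose, the force, the opening and the grip force at its end, in the units of the state.
- ctrl.get_obs(): the state, without advancing time (a new reading comes with each control period).
- ctrl.camera(name): name is "scene" or "top" or "wrist"; returns (picture, depth): 420x560x3 uint8, red, green, blue; 420x560 float32, m along the optical axis (not along the pixel's ray), 0 where there is no reading.
- ctrl.camera_params(name): a dict with "K" (3x3 intrinsics, pixels), "cam_to_world" (4x4, takes a point from camera to world coordinates); the wrist camera has in their place "mount" (4x4, takes a point from camera to tool coordinates, whose origin is the TCP and whose axes are the flange's). Camera axes: x right, y down, z forward; pixel columns grow to the right and rows downward; lengths in m; the calibration is good to about 2 mm. A picture is of the moment at which its call begins: read the wrist's pose just before it. camera_params takes no time and is no camera call.
- ctrl.hand_in(): hands the job in; it is judged then, once.
Trained networks look in the newest picture that a camera, given by its name, has taken for a name from the list of things; names that differ only in an ending like _2 or _b are one class to them, and where a whole thing is asked for, a point or a joint stands for the part that bears it (a point fixed in the world has none). Each returns a list of dicts, best first, with "score" (0 to 1); they miss things now and then, are a little off and sometimes report something else, mostly with a low value. They report only what shows in the picture. A call takes as long as a camera call. They do not tell look-alikes from the thing itself.
- ctrl.outline_of(camera, target): "region" (420x560 bool, what is visible of it) and "position" ([column, row] in pixels, amid what is visible of it).
The state is a dict: "time_s": time; "q": joint angles; "dq": joint speeds; "joint_efforts": joint torques, N m; "eef_pos": TCP position; "eef_rot": TCP orientation; "wrist_force": force on the tool from outside, world axes, zero at the start; "torque": the same for the moment, N m; "opening": opening from 0.0 (shut) to 1.0 (fully open); "grasp_force": force on a finger pad.
Only numpy, scipy, OpenCV 4.12 (cv2) and the standard library are available. Lean on these libraries where they do the work, as an engineer would, in place of code of your own. Each camera call takes 0.05 s, during which the arm holds its last target. There are 200 camera calls.

### The job

This field battery box came back with spent packs in it. Press its tab and slide the cover fully open, swing the keeper bar right out of the way, move every spent pack from the bays into the return tray and lay every fresh pack from the mat flat in a bay of its own; then swing the keeper bar shut until it clicks and slide the cover home until its tab springs up. Do not disturb the other things on the bench.

Things in the scene. Friction and masses are not known exactly. Their poses are not given: they have to be found in the camera images.
- battery_box: Grey open-topped box, fixed: 128 mm wide (its x), 332 long (y -159 to +173), 61 high. Origin on the bench, mid-width, under the wall between its halves; x away from the robot, y left. Half at -y: pack compartment, inside x -56..56, y -153..-6, floor 12 mm above the bench, end wall 57 high with a 30 mm notch for the keeper bar. Half at +y: deck 54 high over which the cover parks.
- cover (a joint): Travel (m) of the sliding cover along box +y: 0 shut, 0.150 open (over the deck). Top face 59 mm above the bench; shut it spans box y -155..+48. Captive, 2.5 N friction, stays where left. Shut, the tab's tooth locks it (1.5 mm play). Near its +y end is a finger well: two ribs along x, 66 mm long, 5 thick, tops at 69 mm, inner faces 42 mm apart, the tab between: a fingertip on the tab can push a rib either way.
- tab (a joint): How far (m) the spring tab in the well is pressed: 0 up, 0.008 bottom. 2.5 N starts it, 6.5 N bottoms it; pressed past 0.005 the lock is free. Needed down for the first 10 mm of opening; may stay down all along. Closing needs no press: in the last 17 mm the tooth rides down a ramp (push about 10 N) and the tab springs up when the cover is home (travel under 0.0015).
- tab_pad (a point): Centre of the tab's top face (ribbed black plastic, 60 mm along x, 38 along y), 61 mm above the bench when up; moves with cover and tab. Cover shut: box x 0, y +22 mm.
- keeper (a joint): Angle (rad) of the aluminium keeper bar: 0 shut, lying along box +y over the packs; it swings up and over, out through the notch, to its stop at 2.62, leaning out past the box's end. Stiff hinge: stays at any angle. Just before 0 it snaps past a spring nose (5 N at its end), which then holds it; the same pull frees it. Bar 24 mm wide (12 in the last 42), 6 thick, 140 long; shut, its underside is 1.5 mm over flat packs.
- keeper_hinge (a point): Point on the keeper bar's hinge axis (along box x), mid-width in the end wall: box y -156 mm, 37.5 mm above the bench.
- keeper_grip (a point): Centre of the bar's grip: a disc (axis along box x) 18 mm across, 12 mm thick, 122 mm along the bar from the hinge and 6 mm above its mid-line (on the side that is up when shut). Shut, it is 43.5 mm above the bench over bay 3 (disc top 52.5, pack tops 33). Can be pinched from above across its 12 mm and carried round the hinge.
- bay1 (a point): Centre of the floor of the bay next to the end wall, 12 mm above the bench, box y -128.5 mm; axes as the box. Bays are 49 mm apart, parted by V ridges 5 mm high. A pack lies flat in its bay, its 56 mm length along box x, which leaves 28 mm free at either end for a finger; its centre is then 10.5 mm above this point.
- bay2 (a point): The same for the middle bay, box y -79.5 mm.
- bay3 (a point): The same for the bay next to the deck, box y -30.5 mm.
- return_tray: White return tray, fixed: open box, outside 150 mm (x) by 190 mm (y), 40 mm high, walls and floor 4 mm. Origin: centre of its underside on the bench. Stands at the front left or front right; the mat is on the other side.
- spent1_c (a point): Centre of a spent pack, one of 3 possible (one or two are present, None if absent), lying in a bay of the box at the start. A rechargeable pack: grey block 56 mm (its x) by 39 mm (y) by 21 mm (z), 80 g; z up as it lies. Same make as the fresh packs; either face may be up.
- spent2_c (a point): Centre of a spent pack, one of 3 possible (one or two are present, None if absent), lying in a bay of the box at the start. A rechargeable pack: grey block 56 mm (its x) by 39 mm (y) by 21 mm (z), 80 g; z up as it lies. Same make as the fresh packs; either face may be up.
- spent3_c (a point): Centre of a spent pack, one of 3 possible (one or two are present, None if absent), lying in a bay of the box at the start. A rechargeable pack: grey block 56 mm (its x) by 39 mm (y) by 21 mm (z), 80 g; z up as it lies. Same make as the fresh packs; either face may be up.
- fresh1_c (a point): Centre of a fresh pack, one of three possible (two or three are present, None if absent), lying flat at the start on the blue bench mat (150 x 210 mm, 2 mm thick, fixed, at the front on the side where the return tray is not). Same block of 56 (x) by 39 (y) by 21 mm (z), 80 g; either face may be up.
- fresh2_c (a point): Centre of a fresh pack, one of three possible (two or three are present, None if absent), lying flat at the start on the blue bench mat (150 x 210 mm, 2 mm thick, fixed, at the front on the side where the return tray is not). Same block of 56 (x) by 39 (y) by 21 mm (z), 80 g; either face may be up.
- fresh3_c (a point): Centre of a fresh pack, one of three possible (two or three are present, None if absent), lying flat at the start on the blue bench mat (150 x 210 mm, 2 mm thick, fixed, at the front on the side where the return tray is not). Same block of 56 (x) by 39 (y) by 21 mm (z), 80 g; either face may be up.
- screwdriver: A black-handled screwdriver, 170 mm long, lying between robot and box; bystander, leave it alone.
- tape_roll: A roll of tape, 94 mm across, 24 mm high, lying at the front right; bystander, leave it alone.
- carton: A small closed carton 70 x 90 x 50 mm at the front left; bystander, leave it alone.
- jar: A screw-top jar, 60 mm across, 80 mm high, standing left of the box; bystander, leave it alone.
- meter: A hand multimeter 150 x 75 x 43 mm lying right of the box; bystander, leave it alone.
- marker: A white marker pen, 14 mm thick, 120 mm long, lying near the robot; bystander, leave it alone.
There are look-alikes about, which are no part of the job. There is more than one size of the return_tray; the one meant has the size given above.

How it is judged:
On the way, in this order (a step that is already met when the one before it is completed fails the run):
1. the cover is slid fully open (value of joint cover above 0.14 m), for 0.2 s.
2. the keeper bar is swung right out of the way (value of joint keeper above 2.2 rad), for 0.2 s.
3. spent packs in the return tray, fresh packs flat in the bays, keeper bar clicked shut over them (x of spent1_c in the frame of return_tray between -0.071 and 0.071 m and y of spent1_c in the frame of return_tray between -0.091 and 0.091 m and z of each of spent1_c, spent2_c, spent3_c in the frame of return_tray below 0.05 m and x of spent2_c in the frame of return_tray between -0.071 and 0.071 m and y of spent2_c in the frame of return_tray between -0.091 and 0.091 m and x of spent3_c in the frame of return_tray between -0.071 and 0.071 m and y of spent3_c in the frame of return_tray between -0.091 and 0.091 m and x of fresh1_c in the frame of battery_box between -0.03 and 0.03 m and y of fresh1_c in the frame of battery_box between -0.15 and -0.009 m and z of fresh1_c in the frame of battery_box between 0.018 and 0.0255 m and angle between the z axis of each of fresh1_c, fresh2_c, fresh3_c and the z axis of battery_box, either way round below 0.08 rad and angle between the x axis of each of fresh1_c, fresh2_c, fresh3_c and the x axis of battery_box, either way round below 0.2 rad and x of fresh2_c in the frame of battery_box between -0.03 and 0.03 m and y of fresh2_c in the frame of battery_box between -0.15 and -0.009 m and z of fresh2_c in the frame of battery_box between 0.018 and 0.0255 m and x of fresh3_c in the frame of battery_box between -0.03 and 0.03 m and y of fresh3_c in the frame of battery_box between -0.15 and -0.009 m and z of fresh3_c in the frame of battery_box between 0.018 and 0.0255 m and value of joint keeper below 0.03 rad), for 0.2 s.
4. the cover is slid home and its tab is up (value of joint cover below 0.004 m and value of joint tab below 0.0025 m), for 0.2 s.
At the end, for the whole second after the job is handed in: Every spent pack lies inside the return tray; every fresh pack lies flat in a bay (centre within 30 mm of the mid-line, turned less than 0.2 rad); the keeper bar is shut (under 0.03 rad), the cover closed (under 4 mm) and its tab up (under 2.5 mm) (all of step 3 and all of step 4); the robot touches nothing.
It fails at once if a bystander (screwdriver, tape, carton, jar, meter or marker) is moved more than 6 cm (distance of any of screwdriver, tape_roll, carton, jar, meter, marker from where it was at the start of the episode above 0.06 m).
Of spent1, spent2, spent3 only 1 to 2 are there at a start; the rules pass over those that are not, and their reading is None.
Of fresh1, fresh2, fresh3 only 2 to 3 are there at a start; the rules pass over those that are not, and their reading is None.
At some moment in a run one of fresh1, fresh2, fresh3 may be knocked a few centimetres aside while the robot is not near it.
Once in a run the grip may slacken for a moment while it holds something.
It also fails if it takes over 210 s, if anything falls off the work surface, if the arm or the gripper's body presses on something with over 40 N, if the wrist force passes 120 N, or if a joint passes its speed limit or range.

## Working session

There is one attempt and no reset: what is moved stays moved. The work goes in short steps, Python scripts to look and compute and a tool call to move; the robot and the scene stay as the last step left them, time stands still between calls to the robot, and variables do not carry over. Pictures are saved under pics/ and viewed, at most 14 in all, crops included, and the job is handed in when it is done.

Besides the shell and the picture viewer there is one more tool, called as name(argument=value, ...) on one line, values as JSON. apply_moves: Moves the arm, as the interface text tells. Its arguments: {"type":"object","properties":{"moves":{"type":"array"}},"required":["moves"]}

```bash
mkdir -p pics; ls; cat > h.py <<'E'
from bench import ctrl
import numpy as np, cv2
from scipy.spatial.transform import Rotation as R
def rot(q): return R.from_quat([q[1],q[2],q[3],q[0]])
def tool():
    o=ctrl.get_obs(); T=np.eye(4); T[:3,:3]=rot(o['eef_rot']).as_matrix(); T[:3,3]=o['eef_pos']; return T
def cam(name):
    """picture, depth, K, cam->world at that moment"""
    T=tool(); im,d=ctrl.camera(name); p=ctrl.camera_params(name)
    C=T@np.array(p['mount']) if name=='wrist' else np.array(p['cam_to_world'])
    return im,d,np.array(p['K']),C
def save(im,fn): cv2.imwrite('pics/'+fn,cv2.cvtColor(im,cv2.COLOR_RGB2BGR))
def cloud(d,K,C):
    v,u=np.indices(d.shape); X=np.stack([(u-K[0,2])/K[0,0]*d,(v-K[1,2])/K[1,1]*d,d],-1)
    P=X@C[:3,:3].T+C[:3,3]; P[d<=0]=np.nan; return P
def st():
    o=ctrl.get_obs(); print('t',round(o['time_s'],2),'p',np.round(np.array(o['eef_pos'])*1000,1),'q',np.round(o['q'],2),'eul',np.round(rot(o['eef_rot']).as_matrix(),3).tolist(),'F',np.round(o['wrist_force'],1),'op',round(float(o['opening']),3),'g',np.round(o['grasp_force'],1))
E
python3 - <<'E'
from h import *
st(); print(ctrl.pinch_z)
for n in ['scene','top']:
    im,d,K,C=cam(n); save(im,n+'0.png'); np.savez(n+'0.npz',im=im,d=d,K=K,C=C); print(n,K.tolist(),np.round(C,3).tolist())
p=ctrl.camera_params('wrist'); print(np.round(p['mount'],4).tolist(),p['K'])
E
```

```text
pics
t 0.0 p [ 138.8 -557.4  201. ] q [-1.53  0.18  1.61  0.    1.35 -0.21] eul [[0.97, 0.241, -0.0], [0.241, -0.97, 0.002], [0.0, -0.002, -1.0]] F [-0.7  0.5  0.3] op 0.999 g 0.0
0.0187
scene [[439.2568432253829, 0.0, 284.2309707364588], [0.0, 439.2568432253829, 208.6884680169973], [0.0, 0.0, 1.0]] [[-0.857, 0.399, -0.325, 0.837], [0.515, 0.659, -0.548, 0.656], [-0.005, -0.638, -0.77, 1.005], [0.0, 0.0, 0.0, 1.0]]
top [[468.7241723344397, 0.0, 280.9091927250723], [0.0, 468.7241723344397, 212.20056174107123], [0.0, 0.0, 1.0]] [[0.028, -0.989, 0.142, 0.212], [-0.999, -0.031, -0.021, 0.022], [0.025, -0.142, -0.99, 1.646], [0.0, 0.0, 0.0, 1.0]]
[[-0.0013, -0.9651, -0.2619, 0.0669], [1.0, -0.0016, 0.001, 0.0008], [-0.0014, -0.2619, 0.9651, -0.1728], [0.0, 0.0, 0.0, 1.0]] [[351.77184571   0.         278.45485198]
 [  0.         351.77184571 207.60230475]
 [  0.           0.           1.        ]]
```

View pics/top0.png

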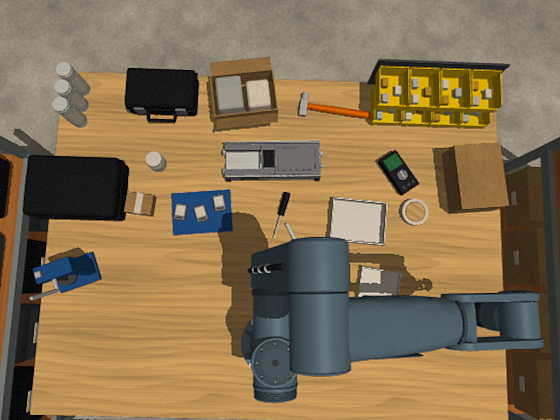

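View pics/scene0.png

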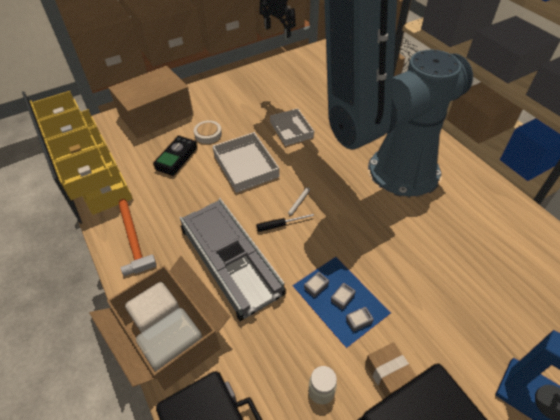

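```bash
python3 - <<'E'
from h import *
D={n:np.load(n+'0.npz') for n in ['top','scene']}
for n in ['top','scene']:
    P=cloud(D[n]['d'],D[n]['K'],D[n]['C'])
    for t in ['battery_box','return_tray','tab_pad','fresh1_c','screwdriver','tape_roll','carton','jar','meter','marker','cover']:
        for r in ctrl.outline_of(n,t)[:4]:
            if r['score']<.3: continue
            Q=P[r['region']]; Q=Q[~np.isnan(Q[:,0])]
            if len(Q)<5: continue
            z=np.percentile(Q[:,2],[10,50,90]); top=Q[Q[:,2]>z[2]-.012]
            (c,s,a)=cv2.minAreaRect((top[:,:2]*1000).astype(np.float32))
            print(n,t,round(r['score'],2),'pix',np.round(r['position']).astype(int),'rect c',np.round(c),'size',np.round(s),'ang',round(a,1),'z',np.round(z*1000))
E
```

```text
top battery_box 0.63 pix [273 158] rect c [627.  23.] size [131. 330.] ang 2.6 z [25. 57. 65.]
top return_tray 0.81 pix [356 221] rect c [ 421. -280.] size [190. 150.] ang 85.8 z [-0.  6. 28.]
top return_tray 0.8 pix [378 283] rect c [ 205. -357.] size [144. 102.] ang 82.6 z [-1.  4. 19.]
top tab_pad 0.71 pix [182 212] rect c [436. 340.] size [34. 51.] ang 86.5 z [19. 24. 28.]
top tab_pad 0.46 pix [267 161] rect c [625.  39.] size [66. 35.] ang 1.7 z [57. 61. 66.]
top fresh1_c 0.72 pix [220 201] rect c [472. 208.] size [56. 39.] ang 12.8 z [18. 24. 28.]
top screwdriver 0.64 pix [282 209] rect c [442. -10.] size [ 24. 151.] ang 76.5 z [10. 22. 28.]
top tape_roll 0.92 pix [416 212] rect c [ 461. -482.] size [86. 93.] ang 2.8 z [18. 25. 30.]
top carton 0.68 pix [140 206] rect c [458. 478.] size [91. 71.] ang 84.1 z [26. 49. 55.]
top carton 0.66 pix [266 160] rect c [625.  39.] size [59. 35.] ang 2.0 z [57. 62. 66.]
top carton 0.41 pix [273 156] rect c [627.  23.] size [131. 330.] ang 2.6 z [26. 57. 65.]
top jar 0.79 pix [156 161] rect c [606. 432.] size [51. 51.] ang 1.7 z [23. 76. 85.]
[... 1074 characters left out ...]
ect c [466. -14.] size [ 24. 117.] ang 75.9 z [13. 21. 26.]
scene tape_roll 0.94 pix [207 127] rect c [ 466. -481.] size [93. 98.] ang 1.7 z [ 9. 23. 26.]
scene carton 0.57 pix [388 368] rect c [478. 482.] size [103. 104.] ang 87.1 z [28. 50. 52.]
scene jar 0.57 pix [322 385] rect c [612. 431.] size [52. 52.] ang 72.6 z [30. 79. 82.]
scene meter 0.84 pix [176 152] rect c [ 605. -424.] size [153.  78.] ang 34.6 z [15. 35. 39.]
scene marker 0.5 pix [295 206] rect c [369. -54.] size [95. 11.] ang 29.3 z [ 9. 13. 16.]
scene cover 0.56 pix [218 235] rect c [633. -38.] size [109. 208.] ang 2.7 z [57. 60. 63.]
scene cover 0.51 pix [341 297] rect c [438. 269.] size [57. 40.] ang 18.2 z [14. 23. 25.]
```

```bash
cat >> h.py <<'E'
BO=np.array([628.8,16.5]); BY=2.5     # box origin (mm), yaw (deg)
def b2w(x,y):
    c,s=np.cos(np.radians(BY)),np.sin(np.radians(BY)); return BO+[c*x-s*y,s*x+c*y]
def w2b(p):
    c,s=np.cos(np.radians(BY)),np.sin(np.radians(BY)); d=np.asarray(p)[:2]-BO; return np.array([c*d[0]+s*d[1],-s*d[0]+c*d[1]])
def plan(targets,T=None):
    """targets: list of (x,y,z mm, yaw deg of tool x, rows); prints offsets/rot in tool axes, tool kept upright"""
    T=tool() if T is None else T; p=T[:3,3]*1000; M=T[:3,:3]
    for (x,y,z,yaw,n) in targets:
        a=np.radians(yaw); G=np.array([[np.cos(a),np.sin(a),0],[np.sin(a),-np.cos(a),0],[0,0,-1]]); g=np.array([x,y,z])
        rv=R.from_matrix(M.T@G).as_rotvec(degrees=True)/n; out=[]
        for i in range(n):
            off=M.T@((g-p)/n) if i==0 else M2.T@((g-p0)/n)
            if i==0: p0=p; M2=M
            out.append([np.round(off,1).tolist(),np.round(rv,1).tolist()]); M2=M2@R.from_rotvec(rv,degrees=True).as_matrix()
        p=g; M=G
        print('-> ',np.round(g,1),yaw)
        for o in out: print(o)
E
python3 - <<'E'
from h import *
x,y=b2w(0,22); print(x,y)
plan([(x,y,200,92.5,15)])
E
```

```text
627.8403734779625 38.47906087480087
->  [627.8  38.5 200. ] 92.5
[[41.2, -30.7, 0.1], [0.0, 0.0, -5.2]]
[[43.9, -26.8, 0.1], [0.0, 0.0, -5.2]]
[[46.1, -22.7, 0.1], [0.0, 0.0, -5.2]]
[[48.0, -18.4, 0.1], [0.0, 0.0, -5.2]]
[[49.5, -14.0, 0.1], [0.0, 0.0, -5.2]]
[[50.6, -9.4, 0.1], [0.0, 0.0, -5.2]]
[[51.2, -4.7, 0.1], [0.0, 0.0, -5.2]]
[[51.4, -0.0, 0.1], [0.0, 0.0, -5.2]]
[[51.2, 4.7, 0.1], [0.0, 0.0, -5.2]]
[[50.6, 9.3, 0.1], [0.0, 0.0, -5.2]]
[[49.5, 13.9, 0.1], [0.0, 0.0, -5.2]]
[[48.0, 18.3, 0.1], [0.0, 0.0, -5.2]]
[[46.2, 22.7, 0.1], [0.0, 0.0, -5.2]]
[[43.9, 26.8, 0.1], [0.0, 0.0, -5.2]]
[[41.3, 30.7, 0.1], [0.0, 0.0, -5.2]]
```

apply_moves(moves=[{"jaw":0,"offset":[41,-31,0],"rot":[0,0,-5.2]},{"jaw":0,"offset":[44,-27,0],"rot":[0,0,-5.2]},{"jaw":0,"offset":[46,-23,0],"rot":[0,0,-5.2]},{"jaw":0,"offset":[48,-18,0],"rot":[0,0,-5.2]},{"jaw":0,"offset":[50,-14,0],"rot":[0,0,-5.2]}])

```text
time_s: 1.82
eef_pos: [0.3031, -0.3576, 0.2021]
eef_rot: [0.0, 0.939, 0.343, 0.0]
wrist_force: [1.1, -0.6, -0.2]
opening: 0.003
grasp_force: 0.0
```

apply_moves(moves=[{"jaw":0,"offset":[51,-9,0],"rot":[0,0,-5.2]},{"jaw":0,"offset":[51,-5,0],"rot":[0,0,-5.2]},{"jaw":0,"offset":[51,0,0],"rot":[0,0,-5.2]},{"jaw":0,"offset":[51,5,0],"rot":[0,0,-5.2]},{"jaw":0,"offset":[51,9,0],"rot":[0,0,-5.2]}])

```text
time_s: 2.45
eef_pos: [0.4672, -0.1595, 0.2022]
eef_rot: [0.0, 0.838, 0.546, 0.0]
wrist_force: [-0.3, -0.4, 0.1]
opening: -0.001
grasp_force: 0.0
```

apply_moves(moves=[{"jaw":0,"offset":[50,14,0],"rot":[0,0,-5.2]},{"jaw":0,"offset":[48,18,0],"rot":[0,0,-5.2]},{"jaw":0,"offset":[46,23,0],"rot":[0,0,-5.2]},{"jaw":0,"offset":[44,27,0],"rot":[0,0,-5.2]},{"jaw":0,"offset":[41,31,0],"rot":[0,0,-5.2]}])

```text
time_s: 3.08
eef_pos: [0.6325, 0.0383, 0.2019]
eef_rot: [0.0, 0.694, 0.72, 0.0]
wrist_force: [0.7, -0.4, -0.2]
opening: 0.004
grasp_force: 0.0
```

```bash
python3 - <<'E'
from h import *
st()
im,d,K,C=cam('wrist'); save(im,'w1.png'); P=cloud(d,K,C)
for t in ['tab_pad','battery_box','cover']:
    for r in ctrl.outline_of('wrist',t)[:2]:
        Q=P[r['region']]; Q=Q[~np.isnan(Q[:,0])]
        c,s,a=cv2.minAreaRect((Q[:,:2]*1000).astype(np.float32))
        print(t,r['score'],r['position'],np.round(c),np.round(s),a,np.round(np.nanmedian(Q,0)*1000), w2b(c))
E
```

```text
t 3.08 p [632.5  38.3 201.9] q [-0.13  0.31  1.45 -0.    1.38 -0.16] eul [[-0.037, 0.999, 0.0], [0.999, 0.037, -0.0], [-0.0, 0.0, -1.0]] F [ 0.7 -0.4 -0.2] op 0.004 g 0.0
tab_pad 0.92 [272.6, 186.2] [628.  35.] [64. 41.] 2.4333059787750244 [629.  37.  62.] [-0.41269744 18.10091494]
tab_pad 0.2 [273.0, 132.7] [629.  31.] [152. 342.] 2.3150620460510254 [626.  84.  56.] [ 1.05478234 14.11623027]
battery_box 0.97 [274.2, 134.5] [629.  31.] [153. 343.] 2.448753595352173 [626.  84.  56.] [ 0.96521511 14.70242114]
cover 0.64 [273.5, 215.0] [632. -39.] [111. 203.] 2.6334030628204346 [629.  14.  60.] [  0.96221539 -55.37159687]
```

View pics/w1.png

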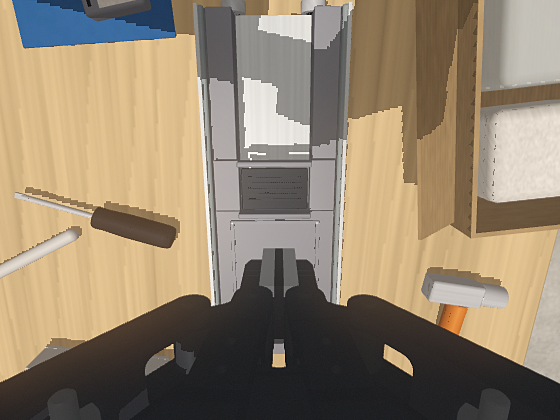

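apply_moves(moves=[{"jaw":0,"offset":[-1.5,-4.5,40],"rot":[0,0,0]},{"jaw":0,"offset":[0,0,50],"rot":[0,0,0]},{"jaw":0,"offset":[0,0,35],"rot":[0,0,0]},{"jaw":0,"offset":[0,0,10],"rot":[0,0,0]},{"jaw":0,"offset":[0,0,0],"rot":[0,0,0]}])

```text
time_s: 3.9
eef_pos: [0.6269, 0.0344, 0.0673]
eef_rot: [-0.0, 0.695, 0.719, -0.0]
wrist_force: [0.5, 0.4, 0.0]
opening: 0.001
grasp_force: 0.0
```

apply_moves(moves=[{"jaw":0,"offset":[0,0,5],"rot":[0,0,0]},{"jaw":0,"offset":[0,0,4],"rot":[0,0,0]},{"jaw":0,"offset":[0,0,3],"rot":[0,0,0]},{"jaw":0,"offset":[0,0,1],"rot":[0,0,0]},{"jaw":0,"offset":[0,0,0],"rot":[0,0,0]}])

```text
time_s: 4.53
eef_pos: [0.627, 0.0352, 0.0539]
eef_rot: [-0.0, 0.695, 0.719, -0.0]
wrist_force: [0.0, -0.2, -0.2]
opening: -0.002
grasp_force: 0.0
```

```bash
python3 - <<'E'
from h import *
st()
im,d,K,C=cam('wrist'); save(im,'w2.png')
im,d,K,C=cam('scene'); save(cv2.resize(im[180:330,150:330],None,fx=3,fy=3),'s2.png')
for r in ctrl.outline_of('scene','tab_pad')[:2]:
    P=cloud(d,K,C); print(r['score'],r['position'],np.nanmedian(P[r['region']],0))
E
```

```text
t 4.53 p [627.   35.2  53.9] q [-0.13  0.46  1.57  0.    1.11 -0.17] eul [[-0.034, 0.999, -0.0], [0.999, 0.034, 0.0], [0.0, -0.0, -1.0]] F [ 0.  -0.2 -0.2] op -0.002 g 0.0
0.48 [229.5, 250.7] [0.63447131 0.0379742  0.06124942]
```

View pics/w2.png

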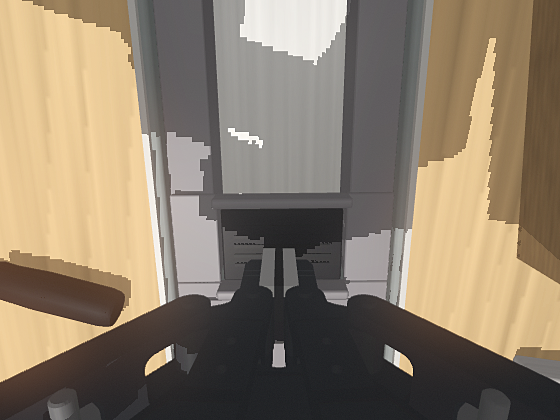

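apply_moves(moves=[{"jaw":0,"offset":[0,0,1],"rot":[0,0,0]},{"jaw":0,"offset":[0,0,1],"rot":[0,0,0]},{"jaw":0,"offset":[0,0,0],"rot":[0,0,0]},{"jaw":0,"offset":[0,0,0],"rot":[0,0,0]},{"jaw":0,"offset":[0,0,0],"rot":[0,0,0]}])

```text
time_s: 5.3
eef_pos: [0.627, 0.0352, 0.0519]
eef_rot: [0.0, 0.695, 0.719, 0.0]
wrist_force: [-0.2, 0.1, -0.0]
opening: -0.0
grasp_force: 0.0
```

```bash
python3 - <<'E'
from h import *
im,d,K,C=cam('wrist'); P=cloud(d,K,C)*1000; st()
for (u,v) in [(270,252),(290,252),(280,245),(290,262),(290,280),(235,252),(330,252),(245,235),(330,235),(330,265),(320,202),(320,288)]:
    print((u,v),im[v,u],np.round(P[v,u],1))
for r in ctrl.outline_of('wrist','tab_pad')[:2]:
    print(r['score'],r['position'],np.nanpercentile(P[r['region']],[10,50,90],axis=0))
E
```

```text
t 5.35 p [627.   35.2  51.9] q [-0.13  0.46  1.57  0.    1.11 -0.17] eul [[-0.034, 0.999, 0.0], [0.999, 0.034, -0.0], [-0.0, 0.0, -1.0]] F [ 0.5  0.7 -0.8] op 0.002 g 0.0
(270, 252) [109 108 108] [624.   45.1  90.3]
(290, 252) [110 108 107] [632.2  46.   91.8]
(280, 245) [35 33 34] [628.5  37.5  62.6]
(290, 262) [109 107 107] [631.9  45.1  99.8]
(290, 280) [108 107 106] [631.4  45.8 116.2]
(235, 252) [90 88 86] [606.3  32.8  62. ]
(330, 252) [67 66 67] [653.5  34.3  61.9]
(245, 235) [46 43 46] [611.2  42.   62.2]
(330, 235) [41 38 40] [652.7  43.5  62.6]
(330, 265) [65 64 64] [653.9  27.5  62.2]
(320, 202) [100  97  99] [645.9  61.7  69.6]
(320, 288) [85 82 84] [649.3  16.2  65.4]
```

```bash
python3 - <<'E'
from h import *
im,d,K,C=cam('wrist'); M=np.array(ctrl.camera_params('wrist')['mount']); P=cloud(d,K,M)*1000
for u in (268,290,300):
    print(u,[(v,np.round(P[v,u]).astype(int).tolist()) for v in range(242,300,6)])
print([(u,np.round(P[256,u]).astype(int).tolist()) for u in range(225,345,6)])
im,d,K,C=cam('scene'); P=cloud(d,K,C); m=(np.abs(P[...,0]-.63)<.06)&(np.abs(P[...,1]-.035)<.04)&(P[...,2]>.072)
Q=P[m]*1000; o=np.argsort(Q[:,2])[:12]; print(np.round(Q[o]))
E
```

```text
268 [(242, [4, -4, -10]), (248, [10, -4, -34]), (254, [10, -3, -40]), (260, [10, -3, -46]), (266, [11, -3, -53]), (272, [10, -3, -58]), (278, [10, -3, -62]), (284, [11, -3, -67]), (290, [12, -2, -73]), (296, [11, -2, -76])]
290 [(242, [3, 7, -10]), (248, [10, 6, -34]), (254, [10, 5, -41]), (260, [10, 5, -47]), (266, [10, 5, -52]), (272, [10, 5, -57]), (278, [11, 5, -63]), (284, [10, 5, -66]), (290, [11, 4, -73]), (296, [12, 4, -77])]
300 [(242, [3, 11, -10]), (248, [1, 11, -11]), (254, [-3, 12, -10]), (260, [6, 10, -37]), (266, [6, 9, -44]), (272, [6, 9, -48]), (278, [6, 9, -54]), (284, [7, 8, -60]), (290, [13, 7, -75]), (296, [12, 7, -77])]
[(225, [-4, -26, -10]), (231, [-4, -23, -10]), (237, [-3, -20, -11]), (243, [-3, -17, -11]), (249, [-3, -14, -11]), (255, [-4, -11, -10]), (261, [-4, -8, -10]), (267, [10, -4, -43]), (273, [10, -1, -43]), (279, [10, 1, -43]), (285, [10, 3, -43]), (291, [11, 6, -44]), (297, [-3, 10, -12]), (303, [-3, 13, -12]), (309, [-3, 16, -11]), (315, [-3, 19, -11]), (321, [-4, 22, -10]), (327, [-4, 25, -11]), (333, [-4, 28, -10]), (339, [-3, 31, -11])]
[[660.  64.  72.]
 [610.  66.  73.]
 [658.  19.  73.]
 [632.  45.  86.]
 [621.  45.  86.]
 [630.  47.  86.]
 [634.  44.  87.]
 [625.  48.  88.]
 [629.  45.  88.]
 [616.  42.  88.]
 [634.  43.  89.]
 [619.  42.  89.]]
```

View pics/s2.png

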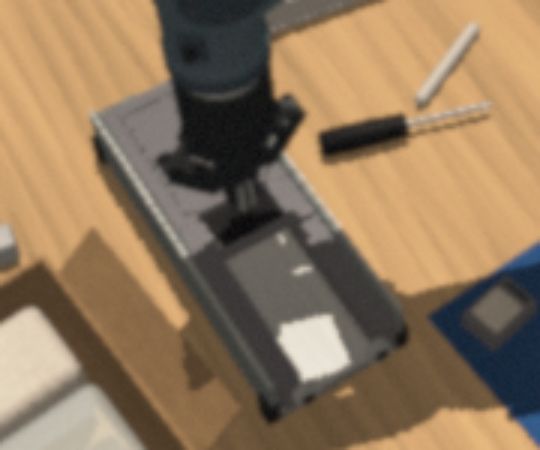

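apply_moves(moves=[{"jaw":0,"offset":[1,1,5],"rot":[0,0,0]},{"jaw":0,"offset":[0,0,5],"rot":[0,0,0]},{"jaw":0,"offset":[0,0,4],"rot":[0,0,0]},{"jaw":0,"offset":[0,0,2],"rot":[0,0,0]},{"jaw":0,"offset":[0,0,0],"rot":[0,0,0]}])

```text
time_s: 6.12
eef_pos: [0.6278, 0.0362, 0.0356]
eef_rot: [-0.0, 0.695, 0.719, -0.0]
wrist_force: [-0.2, 0.2, 0.8]
opening: -0.003
grasp_force: 0.0
```

```bash
python3 - <<'E'
from h import *
st()
im,d,K,C=cam('wrist'); M=np.array(ctrl.camera_params('wrist')['mount']); P=cloud(d,K,M)*1000
for u in (268,290):
    print(u,[(v,np.round(P[v,u]).astype(int).tolist()) for v in range(212,260,4)])
print([(u,np.round(P[256,u]).astype(int).tolist()) for u in range(225,345,12)])
save(im,'w3.png')
E
```

```text
t 6.12 p [627.8  36.2  35.6] q [-0.13  0.48  1.58  0.    1.08 -0.17] eul [[-0.034, 0.999, -0.0], [0.999, 0.034, 0.0], [0.0, -0.0, -1.0]] F [-0.2  0.2  0.8] op -0.003 g 0.0
268 [(212, [26, -3, -34]), (216, [24, -3, -34]), (220, [22, -3, -34]), (224, [18, -4, -26]), (228, [16, -4, -26]), (232, [14, -4, -25]), (236, [13, -4, -26]), (240, [11, -4, -26]), (244, [9, -4, -27]), (248, [10, -4, -34]), (252, [10, -3, -39]), (256, [10, -3, -43])]
290 [(212, [26, 6, -34]), (216, [24, 6, -35]), (220, [23, 6, -34]), (224, [18, 6, -25]), (228, [16, 6, -27]), (232, [14, 6, -26]), (236, [13, 6, -26]), (240, [11, 6, -26]), (244, [9, 6, -26]), (248, [10, 6, -34]), (252, [10, 6, -39]), (256, [11, 5, -44])]
[(225, [3, -23, -26]), (237, [3, -18, -26]), (249, [3, -12, -27]), (261, [3, -7, -26]), (273, [10, -1, -43]), (285, [10, 3, -43]), (297, [4, 9, -28]), (309, [3, 14, -27]), (321, [3, 20, -26]), (333, [3, 25, -27])]
```

apply_moves(moves=[{"jaw":0,"offset":[0,0,4],"rot":[0,0,0]},{"jaw":0,"offset":[0,0,3],"rot":[0,0,0]},{"jaw":0,"offset":[0,0,2],"rot":[0,0,0]},{"jaw":0,"offset":[0,0,2],"rot":[0,0,0]},{"jaw":0,"offset":[0,0,0],"rot":[0,0,0]}])

```text
time_s: 6.8
eef_pos: [0.6284, 0.0362, 0.0253]
eef_rot: [0.0, 0.695, 0.719, 0.0]
wrist_force: [-0.8, 1.1, 5.2]
opening: 0.001
grasp_force: 2.7
```

apply_moves(moves=[{"jaw":0,"offset":[0,0,1.5],"rot":[0,0,0]},{"jaw":0,"offset":[5,0,0],"rot":[0,0,0]},{"jaw":0,"offset":[6,0,0],"rot":[0,0,0]},{"jaw":0,"offset":[10,0,0],"rot":[0,0,0]},{"jaw":0,"offset":[10,0,0],"rot":[0,0,0]}])

```text
time_s: 7.42
eef_pos: [0.6272, 0.0664, 0.024]
eef_rot: [0.001, 0.695, 0.719, -0.0]
wrist_force: [-1.4, -2.5, 6.2]
opening: -0.004
grasp_force: 3.0
```

apply_moves(moves=[{"jaw":0,"offset":[20,0,0],"rot":[0,0,0]},{"jaw":0,"offset":[20,0,0],"rot":[0,0,0]},{"jaw":0,"offset":[20,0,0],"rot":[0,0,0]},{"jaw":0,"offset":[20,0,0],"rot":[0,0,0]},{"jaw":0,"offset":[15,0,0],"rot":[0,0,0]}])

```text
time_s: 8.05
eef_pos: [0.6231, 0.162, 0.0236]
eef_rot: [0.0, 0.695, 0.719, -0.001]
wrist_force: [-2.9, -4.0, 7.3]
opening: -0.002
grasp_force: 3.1
```

apply_moves(moves=[{"jaw":0,"offset":[12,0,0],"rot":[0,0,0]},{"jaw":0,"offset":[8,0,0],"rot":[0,0,0]},{"jaw":0,"offset":[5,0,0],"rot":[0,0,0]},{"jaw":0,"offset":[3,0,0],"rot":[0,0,0]},{"jaw":0,"offset":[0,0,0],"rot":[0,0,0]}])

```text
time_s: 8.68
eef_pos: [0.6229, 0.1894, 0.0239]
eef_rot: [0.001, 0.695, 0.719, -0.0]
wrist_force: [-1.2, -2.8, 6.5]
opening: -0.001
grasp_force: 3.1
```

apply_moves(moves=[{"jaw":0,"offset":[2,0,0],"rot":[0,0,0]},{"jaw":0,"offset":[2,0,0],"rot":[0,0,0]},{"jaw":0,"offset":[0,0,0],"rot":[0,0,0]},{"jaw":0,"offset":[0,0,-5],"rot":[0,0,0]},{"jaw":0,"offset":[-3,0,-15],"rot":[0,0,0]}])

```text
time_s: 9.3
eef_pos: [0.6215, 0.1912, 0.0428]
eef_rot: [-0.001, 0.695, 0.719, -0.001]
wrist_force: [0.8, -0.3, 0.4]
opening: -0.0
grasp_force: 0.0
```

apply_moves(moves=[{"jaw":0,"offset":[-20,5,-50],"rot":[0,0,0]},{"jaw":1,"offset":[-50,0,-50],"rot":[0,0,0]},{"jaw":1,"offset":[-50,0,-50],"rot":[0,0,0]},{"jaw":1,"offset":[-50,0,0],"rot":[0,0,0]},{"jaw":1,"offset":[-50,0,0],"rot":[0,0,0]}])

```text
time_s: 9.93
eef_pos: [0.6347, -0.018, 0.1832]
eef_rot: [0.0, 0.695, 0.719, 0.001]
wrist_force: [0.3, 0.7, 0.2]
opening: 0.847
grasp_force: 0.0
```

apply_moves(moves=[{"jaw":1,"offset":[-50,0,0],"rot":[0,0,0]},{"jaw":1,"offset":[-50,0,0],"rot":[0,0,0]},{"jaw":1,"offset":[-20,0,0],"rot":[0,0,0]},{"jaw":1,"offset":[0,0,0],"rot":[0,0,0]},{"jaw":1,"offset":[0,0,0],"rot":[0,0,0]}])

```text
time_s: 10.55
eef_pos: [0.6388, -0.1351, 0.1817]
eef_rot: [-0.001, 0.694, 0.72, 0.0]
wrist_force: [-0.5, -0.3, -1.1]
opening: 0.999
grasp_force: 0.0
```

```bash
python3 - <<'E'
from h import *
st()
im,d,K,C=cam('wrist'); save(im,'w4.png'); P=cloud(d,K,C); M=np.array(ctrl.camera_params('wrist')['mount']); Pt=cloud(d,K,M)*1000
np.savez('w4.npz',im=im,d=d,K=K,C=C)
for t in ['tab_pad','battery_box','spent1_c','keeper_grip']:
    for r in ctrl.outline_of('wrist',t)[:3]:
        Q=P[r['region']]; Q=Q[~np.isnan(Q[:,0])]
        c,s,a=cv2.minAreaRect((Q[:,:2]*1000).astype(np.float32)); m=np.nanmedian(Q,0)*1000
        print(t,round(r['score'],2),r['position'],np.round(c),np.round(s),round(a,1),np.round(m), 'box',np.round(w2b(m)))
E
```

```text
t 10.55 p [ 638.8 -135.1  181.7] q [-0.39  0.37  1.42  0.    1.36 -0.43] eul [[-0.036, 0.999, -0.0], [0.999, 0.036, 0.001], [0.001, -0.0, -1.0]] F [-0.5 -0.3 -1.1] op 0.999 g 0.0
battery_box 0.58 [276.8, 98.4] [634. -74.] [154. 172.] 1.8 [634. -60.  29.] box [  2. -76.]
spent1_c 0.56 [261.6, 156.2] [ 634. -117.] [60. 44.] 2.5 [ 622. -114.   34.] box [ -12. -130.]
keeper_grip 0.77 [273.6, 121.9] [636. -72.] [ 31. 147.] 1.6 [634. -78.  41.] box [  1. -95.]
keeper_grip 0.61 [262.1, 1.3] [630.  10.] [108.   3.] 2.2 [623.  10.  59.] box [-6. -6.]
```

View pics/w4.png

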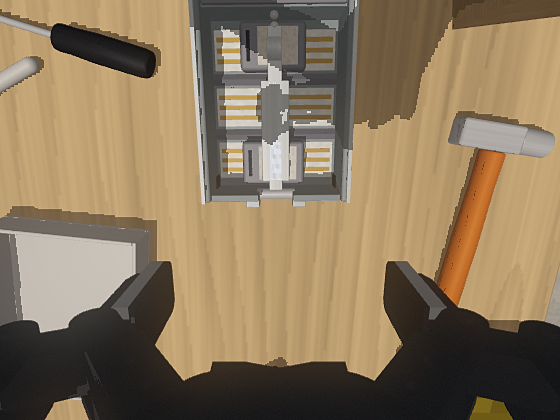

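```bash
python3 - <<'E'
from h import *
f=np.load('w4.npz'); P=cloud(f['d'],f['K'],f['C'])*1000
B=P.copy(); m0=~np.isnan(P[...,0])
xy=np.stack(w2b(np.moveaxis(P[...,:2].reshape(-1,2),0,0).T.T[0:1][0]) if 0 else [0]) if 0 else None
c,s=np.cos(np.radians(BY)),np.sin(np.radians(BY)); dx,dy=P[...,0]-BO[0],P[...,1]-BO[1]
bx,by,z=c*dx+s*dy,-s*dx+c*dy,P[...,2]
g=m0&(abs(bx)<25)&(by>-60)&(by<-12)&(z>46); print('grip wrist: n',g.sum(),'bx',np.percentile(bx[g],[3,50,97]),'by',np.percentile(by[g],[3,50,97]),'z',np.percentile(z[g],[50,97]))
for y0 in (-140,-120,-100,-80,-65):
    k=m0&(abs(bx)<30)&(abs(by-y0)<4)&(z>37); 
    if k.sum(): print('bar',y0,np.round(np.percentile(bx[k],[3,97]),1),np.round(np.median(z[k]),1))
for n in ['top','scene']:
    im,d,K,C=cam(n); P=cloud(d,K,C)*1000; dx,dy=P[...,0]-BO[0],P[...,1]-BO[1]; bx,by,z=c*dx+s*dy,-s*dx+c*dy,P[...,2]
    g=(abs(bx)<15)&(by>-60)&(by<-12)&(z>46)&(z<60)
    if g.sum(): print(n,'grip',g.sum(),np.percentile(bx[g],[3,50,97]),np.percentile(by[g],[3,50,97]))
    for r in ctrl.outline_of(n,'tab_pad')[:2]:
        print(n,'tab',round(r['score'],2),np.round([np.nanmedian(q[r['region']]) for q in (bx,by,z)]))
# box walls from wrist
f=np.load('w4.npz'); P=cloud(f['d'],f['K'],f['C'])*1000; dx,dy=P[...,0]-BO[0],P[...,1]-BO[1]; bx,by,z=c*dx+s*dy,-s*dx+c*dy,P[...,2]
w=(abs(bx)<75)&(by>-175)&(by<0)&(z>50)&(abs(bx)>45); print('walls bx',np.percentile(bx[w],[1,99]),'by min',np.percentile(by[w],1))
for lo,hi in((-160,-104),(-55,-6)):
    k=(abs(bx)<40)&(abs(bx)>13)&(by>lo)&(by<hi)&(z>29)&(z<37); print('spent',k.sum(),np.round(np.percentile(bx[k],[2,98])),np.round(np.percentile(by[k],[2,98])),np.median(z[k]))
E
```

```text
grip wrist: n 346 bx [-3.81756253  1.75544865  7.26577517] by [-44.31797848 -37.16018738 -28.78816971] z [51.70702633 53.91151369]
bar -140 [-25.1  28. ] 294.8
bar -120 [-10.   12.9] 41.3
bar -100 [-9.6 12.9] 41.3
bar -80 [-10.  13.] 41.2
bar -65 [-9.6 12.7] 41.3
top grip 16 [-8.50516592 -1.07880916  2.8584867 ] [-38.92739415 -29.96395995 -19.42220088]
top tab 0.46 [ -1. 171.  61.]
scene grip 27 [-3.16096661  1.97288151  7.71235466] [-40.95042994 -32.35217512 -24.75413498]
scene tab 0.68 [  3. 171.  61.]
scene tab 0.56 [-156.  -22.   20.]
walls bx [-64.2961213   72.96593662] by min -162.8476240568111
spent 1420 [-29.  27.] [-155. -112.] 33.72733248602361
spent 1912 [-29.  28.] [-51.  -8.] 33.657425729243826
```

```bash
sed -i 's/^BO=.*/BO=np.array([630.3,15.5]); BY=2.5/' h.py; python3 - <<'E'
from h import *
f=np.load('w4.npz'); M=np.array(ctrl.camera_params('wrist')['mount']); P=cloud(f['d'],f['K'],M)*1000
for v in range(258,300,5): print(v,[np.round(P[v,u]).astype(int).tolist() for u in (140,155,165,390,400,410)])
print([ (v,np.round(P[v,280]).astype(int).tolist()) for v in range(350,420,8)])
print([ (v,np.round(P[v,60]).astype(int).tolist()) for v in range(300,420,12)])
def arc(th,r=122,h=6): return -156+r*np.cos(th)-h*np.sin(th), 37.5+r*np.sin(th)+h*np.cos(th)
print(b2w(0,-34), tool()[:3,3])
E
```

```text
258 [[-75, -138, 153], [-88, -133, 182], [-87, -122, 181], [-88, 122, 182], [-88, 132, 180], [-87, 143, 180]]
263 [[-80, -138, 152], [11, -46, -51], [11, -42, -50], [9, 44, -48], [10, 47, -49], [-93, 143, 180]]
268 [[-86, -138, 152], [11, -44, -55], [9, -42, -51], [7, 44, -48], [10, 45, -55], [10, 49, -54]]
273 [[10, -49, -58], [10, -43, -58], [7, -42, -51], [6, 44, -49], [10, 44, -59], [10, 47, -59]]
278 [[10, -47, -62], [10, -42, -62], [5, -42, -52], [4, 43, -51], [9, 43, -60], [11, 46, -63]]
283 [[10, -46, -66], [8, -42, -62], [3, -42, -52], [2, 44, -50], [8, 43, -61], [10, 45, -66]]
288 [[10, -44, -69], [6, -42, -62], [1, -42, -53], [0, 44, -51], [5, 44, -60], [10, 44, -69]]
293 [[10, -43, -72], [5, -42, -63], [0, -42, -54], [-1, 43, -52], [4, 44, -61], [8, 44, -69]]
298 [[10, -42, -76], [4, -42, -64], [-2, -42, -54], [-3, 43, -52], [3, 43, -63], [7, 44, -70]]
[(350, [-204, 2, 182]), (358, [-214, 2, 180]), (366, [-225, 2, 180]), (374, [10, 1, -108]), (382, [10, 1, -111]), (390, [10, 1, -112]), (398, [10, 1, -115]), (406, [10, 1, -117]), (414, [10, 1, -119])]
[(300, [-135, -241, 175]), (312, [-150, -244, 176]), (324, [-166, -246, 176]), (336, [6, -59, -89]), (348, [7, -55, -95]), (360, [5, -54, -97]), (372, [1, -56, -96]), (384, [-2, -56, -97]), (396, [-7, -57, -96]), (408, [-286, -268, 180])]
[631.78305917 -18.46763953] [ 0.63897759 -0.13654148  0.1818289 ]
```

```bash
python3 - <<'E'
s=open('h.py').read()
s=s.replace("T=tool() if T is None else T; p=T[:3,3]*1000; M=T[:3,:3]","T=tool() if T is None else T; M=T[:3,:3]; p=T[:3,3]*1000+M@[0,1,-33]   # real tip centre")
s+='''
def arc(th,r=122,h=6): return -156+r*np.cos(th)-h*np.sin(th), 37.5+r*np.sin(th)+h*np.cos(th)
def tip():
    T=tool(); p=T[:3,3]*1000+T[:3,:3]@[0,1,-33]; print('tip',np.round(p,1),'box',np.round(w2b(p),1),'yaw',round(np.degrees(np.arctan2(T[1,0],T[0,0])),1))
'''
open('h.py','w').write(s)
E
python3 - <<'E'
from h import *
tip(); x,y=b2w(0,-34)
plan([(x,y,100,92.5,4),(x,y,37.5,92.5,3)])
E
```

```text
tip [ 640.  -136.5  214.8] box [   3.  -152.3] yaw 92.0
->  [631.8 -18.5 100. ] 92.5
[[29.6, -1.0, 28.7], [0.0, -0.0, -0.1]]
[[29.6, -1.0, 28.7], [0.0, -0.0, -0.1]]
[[29.6, -0.9, 28.7], [0.0, -0.0, -0.1]]
[[29.6, -0.8, 28.7], [0.0, -0.0, -0.1]]
->  [631.8 -18.5  37.5] 92.5
[[0.0, 0.0, 20.8], [0.0, 0.0, 0.0]]
[[0.0, 0.0, 20.8], [0.0, 0.0, 0.0]]
[[0.0, 0.0, 20.8], [0.0, 0.0, 0.0]]
```

apply_moves(moves=[{"jaw":0.4,"offset":[30,-1,29],"rot":[0,0,-0.1]},{"jaw":0.4,"offset":[30,-1,29],"rot":[0,0,-0.1]},{"jaw":0.4,"offset":[30,-1,29],"rot":[0,0,-0.1]},{"jaw":0.4,"offset":[28.5,-1,28],"rot":[0,0,-0.1]},{"jaw":0.4,"offset":[0,0,30],"rot":[0,0,0]}])

```text
time_s: 11.62
eef_pos: [0.6304, -0.0164, 0.0361]
eef_rot: [-0.0, 0.691, 0.722, 0.0]
wrist_force: [-0.4, -0.0, 0.1]
opening: 0.405
grasp_force: 0.0
```

apply_moves(moves=[{"jaw":0.4,"offset":[0,0,0],"rot":[0,0,0]},{"jaw":0.4,"offset":[0,0,0],"rot":[0,0,0]},{"jaw":0.4,"offset":[0,0,0],"rot":[0,0,0]},{"jaw":0.4,"offset":[0,0,0],"rot":[0,0,0]},{"jaw":0.4,"offset":[0,0,0],"rot":[0,0,0]}])

```text
time_s: 12.25
eef_pos: [0.6309, -0.0189, 0.0374]
eef_rot: [0.0, 0.692, 0.721, 0.0]
wrist_force: [0.3, -0.1, -0.6]
opening: 0.402
grasp_force: 0.0
```

```bash
python3 - <<'E'
from h import *
st();tip(); x,y=b2w(0,-34)
plan([(x,y,37.5,92.5,1)])
im,d,K,C=cam('wrist'); save(im,'w5.png'); M=np.array(ctrl.camera_params('wrist')['mount']); Pt=cloud(d,K,M)*1000
P=cloud(d,K,C)*1000; B=w2b_=None
c,s=np.cos(np.radians(BY)),np.sin(np.radians(BY)); dx,dy=P[...,0]-BO[0],P[...,1]-BO[1]; bx,by,z=c*dx+s*dy,-s*dx+c*dy,P[...,2]
g=(abs(bx)<12)&(by>-60)&(by<-15)&(z>44)&(z<56)
print(g.sum(), np.percentile(bx[g],[3,50,97]) if g.sum() else '', np.percentile(by[g],[3,97]) if g.sum() else '')
E
```

```text
t 12.25 p [630.9 -18.9  37.4] q [-0.22  0.49  1.57  0.    1.09 -0.26] eul [[-0.041, 0.999, 0.001], [0.999, 0.041, -0.0], [-0.0, 0.001, -1.0]] F [ 0.3 -0.1 -0.6] op 0.402 g 0.0
tip [631.9 -18.9  70.4] box [  0.1 -34.4] yaw 92.4
->  [631.8 -18.5  37.5] 92.5
[[0.4, -0.1, 32.9], [0.1, 0.0, -0.1]]
838 [-5.59679602  0.14593618  5.48903193] [-41.54577062 -26.29328504]
```

View pics/w5.png

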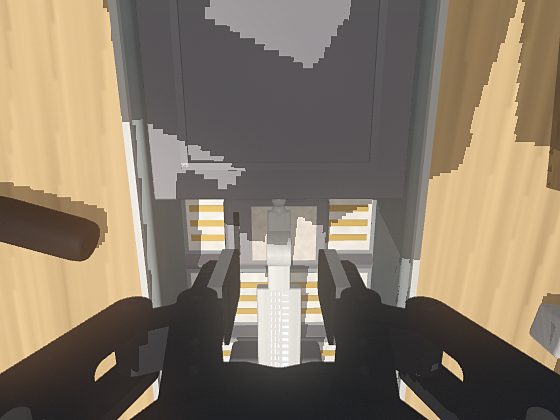

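apply_moves(moves=[{"jaw":0.4,"offset":[0,0,15],"rot":[0,0,0]},{"jaw":0.4,"offset":[0.5,0,14],"rot":[0,0,0]},{"jaw":0.4,"offset":[0,0,4],"rot":[0,0,0]},{"jaw":0,"offset":[0,0,0],"rot":[0,0,0]},{"jaw":0,"offset":[0,0,0],"rot":[0,0,0]}])

```text
time_s: 12.92
eef_pos: [0.6311, -0.0182, 0.0042]
eef_rot: [0.0, 0.692, 0.722, 0.0]
wrist_force: [-0.4, -0.1, 5.7]
opening: 0.123
grasp_force: 63.7
```

apply_moves(moves=[{"jaw":0,"offset":[0,0,0],"rot":[0,0,0]},{"jaw":0,"offset":[0,0,0],"rot":[0,0,0]},{"jaw":0,"offset":[0,0,0],"rot":[0,0,0]},{"jaw":0,"offset":[0,0,0],"rot":[0,0,0]},{"jaw":0,"offset":[0,0,0],"rot":[0,0,0]}])

```text
time_s: 13.55
eef_pos: [0.6311, -0.0182, 0.0042]
eef_rot: [0.0, 0.692, 0.722, 0.0]
wrist_force: [-1.2, 0.1, 6.1]
opening: 0.119
grasp_force: 63.8
```

```bash
python3 - <<'E'
from h import *
st();tip()
th=np.radians(np.arange(0,151,6)); a=np.array([arc(t) for t in th]); D=np.diff(a,axis=0)
for i,d in enumerate(D): print((i+1)*6,[round(d[0],1),0,round(-d[1],1)],np.round(a[i+1],1))
E
```

```text
t 13.55 p [631.1 -18.2   4.2] q [-0.22  0.53  1.58 -0.    1.03 -0.26] eul [[-0.042, 0.999, 0.001], [0.999, 0.042, -0.0], [-0.0, 0.001, -1.0]] F [-1.2  0.1  6.1] op 0.119 g 63.8
tip [632.  -18.1  37.2] box [  0.3 -33.7] yaw 92.4
6 [np.float64(-1.3), 0, np.float64(-12.7)] [-35.3  56.2]
12 [np.float64(-2.6), 0, np.float64(-12.5)] [-37.9  68.7]
18 [np.float64(-3.9), 0, np.float64(-12.2)] [-41.8  80.9]
24 [np.float64(-5.2), 0, np.float64(-11.7)] [-47.   92.6]
30 [np.float64(-6.4), 0, np.float64(-11.1)] [-53.3 103.7]
36 [np.float64(-7.5), 0, np.float64(-10.4)] [-60.8 114.1]
42 [np.float64(-8.5), 0, np.float64(-9.5)] [-69.4 123.6]
48 [np.float64(-9.5), 0, np.float64(-8.6)] [-78.8 132.2]
54 [np.float64(-10.3), 0, np.float64(-7.5)] [-89.1 139.7]
60 [np.float64(-11.1), 0, np.float64(-6.4)] [-100.2  146.2]
66 [np.float64(-11.7), 0, np.float64(-5.2)] [-111.9  151.4]
72 [np.float64(-12.1), 0, np.float64(-4.0)] [-124.   155.4]
78 [np.float64(-12.5), 0, np.float64(-2.7)] [-136.5  158.1]
84 [np.float64(-12.7), 0, np.float64(-1.4)] [-149.2  159.5]
90 [np.float64(-12.8), 0, np.float64(-0.0)] [-162.   159.5]
96 [np.float64(-12.7), 0, np.float64(1.3)] [-174.7  158.2]
102 [np.float64(-12.5), 0, np.float64(2.6)] [-187.2  155.6]
108 [np.float64(-12.2), 0, np.float64(3.9)] [-199.4  151.7]
114 [np.float64(-11.7), 0, np.float64(5.2)] [-211.1  146.5]
120 [np.float64(-11.1), 0, np.float64(6.4)] [-222.2  140.2]
126 [np.float64(-10.4), 0, np.float64(7.5)] [-232.6  132.7]
132 [np.float64(-9.5), 0, np.float64(8.5)] [-242.1  124.1]
138 [np.float64(-8.6), 0, np.float64(9.5)] [-250.7  114.7]
144 [np.float64(-7.5), 0, np.float64(10.3)] [-258.2  104.4]
150 [np.float64(-6.4), 0, np.float64(11.1)] [-264.7   93.3]
```

apply_moves(moves=[{"jaw":0,"offset":[-1.3,0,-12.7],"rot":[0,0,0]},{"jaw":0,"offset":[-2.6,0,-12.5],"rot":[0,0,0]},{"jaw":0,"offset":[-3.9,0,-12.2],"rot":[0,0,0]},{"jaw":0,"offset":[-5.2,0,-11.7],"rot":[0,0,0]},{"jaw":0,"offset":[-6.4,0,-11.1],"rot":[0,0,0]}])

```text
time_s: 14.18
eef_pos: [0.6314, -0.0379, 0.064]
eef_rot: [0.0, 0.692, 0.722, 0.0]
wrist_force: [6.2, -2.6, -6.6]
opening: 0.122
grasp_force: 58.5
```

apply_moves(moves=[{"jaw":0,"offset":[-7.5,0,-10.4],"rot":[0,0,0]},{"jaw":0,"offset":[-8.5,0,-9.5],"rot":[0,0,0]},{"jaw":0,"offset":[-9.5,0,-8.6],"rot":[0,0,0]},{"jaw":0,"offset":[-10.3,0,-7.5],"rot":[0,0,0]},{"jaw":0,"offset":[-11.1,0,-6.4],"rot":[0,0,0]}])

```text
time_s: 14.8
eef_pos: [0.6334, -0.0835, 0.1068]
eef_rot: [-0.001, 0.692, 0.722, 0.001]
wrist_force: [4.4, 4.1, -2.9]
opening: 0.116
grasp_force: 58.4
```

apply_moves(moves=[{"jaw":0,"offset":[-11.7,0,-5.2],"rot":[0,0,0]},{"jaw":0,"offset":[-12.1,0,-4],"rot":[0,0,0]},{"jaw":0,"offset":[-12.5,0,-2.7],"rot":[0,0,0]},{"jaw":0,"offset":[-12.7,0,-1.4],"rot":[0,0,0]},{"jaw":0,"offset":[-12.8,0,0],"rot":[0,0,0]}])

```text
time_s: 15.42
eef_pos: [0.6354, -0.1473, 0.1201]
eef_rot: [-0.0, 0.692, 0.721, -0.0]
wrist_force: [-0.2, 0.3, -0.0]
opening: 0.003
grasp_force: 0.0
```

apply_moves(moves=[{"jaw":0,"offset":[-12.7,0,1.3],"rot":[0,0,0]},{"jaw":0,"offset":[-12.5,0,2.6],"rot":[0,0,0]},{"jaw":0,"offset":[-12.2,0,3.9],"rot":[0,0,0]},{"jaw":0,"offset":[-11.7,0,5.2],"rot":[0,0,0]},{"jaw":0,"offset":[-11.1,0,6.4],"rot":[0,0,0]}])

```text
time_s: 16.05
eef_pos: [0.6383, -0.2071, 0.0998]
eef_rot: [-0.0, 0.692, 0.722, -0.0]
wrist_force: [-0.8, 0.8, -0.4]
opening: -0.005
grasp_force: 0.0
```

apply_moves(moves=[{"jaw":0,"offset":[-10.4,0,7.5],"rot":[0,0,0]},{"jaw":0,"offset":[-9.5,0,8.5],"rot":[0,0,0]},{"jaw":0,"offset":[-8.6,0,9.5],"rot":[0,0,0]},{"jaw":0,"offset":[-7.5,0,10.3],"rot":[0,0,0]},{"jaw":0,"offset":[0,0,0],"rot":[0,0,0]}])

```text
time_s: 16.68
eef_pos: [0.6389, -0.2424, 0.0629]
eef_rot: [-0.001, 0.693, 0.721, -0.0]
wrist_force: [-0.4, 0.9, -0.1]
opening: 0.006
grasp_force: 0.0
```

```bash
python3 - <<'E'
from h import *
st();tip()
E
```

```text
t 16.68 p [ 638.9 -242.4   62.9] q [-0.54  0.55  1.41  0.    1.18 -0.58] eul [[-0.041, 0.999, -0.002], [0.999, 0.041, 0.001], [0.001, -0.002, -1.0]] F [-0.4  0.9 -0.1] op 0.006 g 0.0
tip [ 640.  -242.4   95.9] box [  -1.6 -258. ] yaw 92.3
```

apply_moves(moves=[{"jaw":0,"offset":[0,0,-40],"rot":[0,0,0]},{"jaw":0,"offset":[0,0,-50],"rot":[0,0,0]},{"jaw":0,"offset":[0,0,-50],"rot":[0,0,0]},{"jaw":0,"offset":[0,0,0],"rot":[0,0,0]},{"jaw":0,"offset":[0,0,0],"rot":[0,0,0]}])

```text
time_s: 17.3
eef_pos: [0.6398, -0.2419, 0.2045]
eef_rot: [0.0, 0.692, 0.722, 0.0]
wrist_force: [-0.1, 0.4, -1.7]
opening: -0.002
grasp_force: 0.0
```

```bash
python3 - <<'E'
from h import *
tip(); c,s=np.cos(np.radians(BY)),np.sin(np.radians(BY))
for n in ['wrist','scene']:
    im,d,K,C=cam(n); P=cloud(d,K,C)*1000; dx,dy=P[...,0]-BO[0],P[...,1]-BO[1]; bx,by,z=c*dx+s*dy,-s*dx+c*dy,P[...,2]
    if n=='wrist': save(im,'w6.png')
    g=(abs(bx)<13)&(by>-290)&(by<-20)&(z>66)&(z<192)&(d>.16 if n=='wrist' else True)
    print(n,g.sum()); Q=np.stack([bx[g],by[g],z[g]],1)
    for lo in range(66,190,15):
        q=Q[(Q[:,2]>lo)&(Q[:,2]<lo+15)]
        if len(q)>3: print(lo,len(q),np.round(np.percentile(q[:,:2],[10,50,90],axis=0)).tolist())
E
```

```text
tip [ 640.8 -241.8  237.5] box [  -0.8 -257.5] yaw 92.4
wrist 2036
66 297 [[-9.0, -150.0], [-0.0, -148.0], [10.0, -146.0]]
81 350 [[-9.0, -145.0], [1.0, -143.0], [10.0, -141.0]]
96 420 [[-9.0, -140.0], [-0.0, -138.0], [10.0, -136.0]]
111 514 [[-9.0, -135.0], [-0.0, -132.0], [10.0, -130.0]]
126 415 [[-10.0, -130.0], [0.0, -128.0], [10.0, -126.0]]
141 26 [[-4.0, -132.0], [1.0, -131.0], [5.0, -131.0]]
156 14 [[-4.0, -132.0], [-1.0, -132.0], [3.0, -131.0]]
scene 153
66 19 [[-8.0, -144.0], [1.0, -140.0], [12.0, -138.0]]
81 22 [[-8.0, -137.0], [1.0, -135.0], [11.0, -132.0]]
96 20 [[-8.0, -133.0], [3.0, -129.0], [11.0, -127.0]]
111 22 [[-9.0, -127.0], [1.0, -125.0], [11.0, -122.0]]
126 21 [[-9.0, -125.0], [5.0, -121.0], [10.0, -118.0]]
141 16 [[-3.0, -119.0], [2.0, -114.0], [6.0, -112.0]]
156 28 [[-4.0, -124.0], [1.0, -112.0], [6.0, -108.0]]
171 5 [[0.0, -109.0], [1.0, -107.0], [4.0, -105.0]]
```

View pics/w6.png

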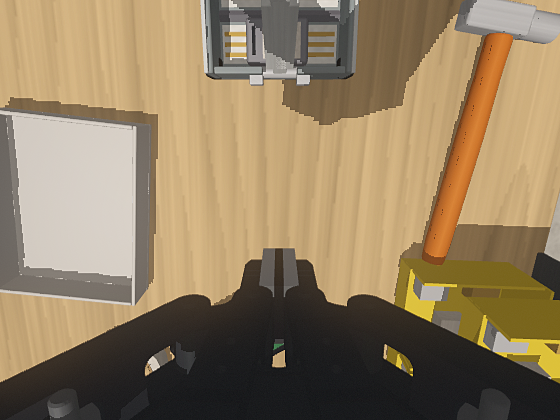

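apply_moves(moves=[{"jaw":0,"offset":[43,0,0],"rot":[0,0,0]},{"jaw":0,"offset":[43,0,0],"rot":[0,0,0]},{"jaw":0,"offset":[43,0,0],"rot":[0,0,0]},{"jaw":0,"offset":[43,0,0],"rot":[0,0,0]},{"jaw":0,"offset":[0,0,0],"rot":[0,0,0]}])

```text
time_s: 18.02
eef_pos: [0.6316, -0.067, 0.2028]
eef_rot: [-0.002, 0.691, 0.723, -0.0]
wrist_force: [-0.5, -0.8, 0.1]
opening: 0.002
grasp_force: 0.0
```

apply_moves(moves=[{"jaw":0,"offset":[0,0,42],"rot":[0,0,0]},{"jaw":0,"offset":[0,0,42],"rot":[0,0,0]},{"jaw":0,"offset":[0,0,43],"rot":[0,0,0]},{"jaw":0,"offset":[0,0,0],"rot":[0,0,0]},{"jaw":0,"offset":[0,0,0],"rot":[0,0,0]}])

```text
time_s: 18.65
eef_pos: [0.6334, -0.0712, 0.0785]
eef_rot: [0.0, 0.693, 0.721, 0.0]
wrist_force: [-0.0, -0.6, -0.4]
opening: -0.001
grasp_force: 0.0
```

apply_moves(moves=[{"jaw":0,"offset":[-15,0,0],"rot":[0,0,0]},{"jaw":0,"offset":[-15,0,0],"rot":[0,0,0]},{"jaw":0,"offset":[-15,0,0],"rot":[0,0,0]},{"jaw":0,"offset":[-15,0,0],"rot":[0,0,0]},{"jaw":0,"offset":[-15,0,0],"rot":[0,0,0]}])

```text
time_s: 19.27
eef_pos: [0.6358, -0.1465, 0.0776]
eef_rot: [0.0, 0.692, 0.721, 0.0]
wrist_force: [0.1, 0.9, -0.5]
opening: -0.004
grasp_force: 0.3
```

apply_moves(moves=[{"jaw":0,"offset":[-15,0,0],"rot":[0,0,0]},{"jaw":0,"offset":[-15,0,0],"rot":[0,0,0]},{"jaw":0,"offset":[-15,0,0],"rot":[0,0,0]},{"jaw":0,"offset":[-15,0,0],"rot":[0,0,0]},{"jaw":0,"offset":[-12,0,0],"rot":[0,0,0]}])

```text
time_s: 19.9
eef_pos: [0.6388, -0.2184, 0.0775]
eef_rot: [0.0, 0.692, 0.721, -0.0]
wrist_force: [-0.2, -0.1, 0.8]
opening: 0.002
grasp_force: 0.1
```

apply_moves(moves=[{"jaw":0,"offset":[0,0,0],"rot":[0,0,0]},{"jaw":0,"offset":[0,0,-15],"rot":[0,0,0]},{"jaw":1,"offset":[40,0,-40],"rot":[0,0,0]},{"jaw":1,"offset":[50,0,-30],"rot":[0,0,0]},{"jaw":1,"offset":[0,0,0],"rot":[0,0,0]}])

```text
time_s: 20.52
eef_pos: [0.6373, -0.124, 0.1675]
eef_rot: [0.003, 0.691, 0.723, 0.002]
wrist_force: [0.0, 0.1, 0.9]
opening: 0.639
grasp_force: 0.0
```

```bash
python3 - <<'E'
from h import *
tip(); c,s=np.cos(np.radians(BY)),np.sin(np.radians(BY))
for n in ['scene']:
    im,d,K,C=cam(n); P=cloud(d,K,C)*1000; dx,dy=P[...,0]-BO[0],P[...,1]-BO[1]; bx,by,z=c*dx+s*dy,-s*dx+c*dy,P[...,2]
    save(im,'s6.png')
    g=(abs(bx)<13)&(by>-300)&(by<-166)&(z>30)&(z<150)
    Q=np.stack([bx[g],by[g],z[g]],1); k=np.polyfit(Q[:,1],Q[:,2],1); print(len(Q),k,np.degrees(np.arctan2(k[0],1)))
    for lo in range(30,150,15):
        q=Q[(Q[:,2]>lo)&(Q[:,2]<lo+15)]
        if len(q)>3: print(lo,len(q),np.round(np.percentile(q[:,:2],[10,50,90],axis=0)).tolist())
E
```

```text
tip [ 638.1 -123.9  200.6] box [   1.7 -139.6] yaw 92.7
258 [ -0.75484857 -76.62799178] -37.047277923475825
45 55 [[-8.0, -180.0], [2.0, -173.0], [11.0, -169.0]]
60 77 [[-9.0, -201.0], [1.0, -191.0], [9.0, -182.0]]
75 70 [[-9.0, -219.0], [1.0, -212.0], [11.0, -202.0]]
90 48 [[-9.0, -233.0], [-1.0, -226.0], [10.0, -219.0]]
105 8 [[-5.0, -248.0], [-4.0, -242.0], [-2.0, -236.0]]
```

View pics/s6.png

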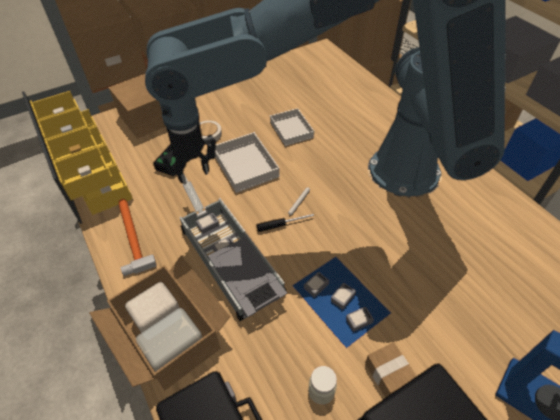

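```bash
python3 - <<'E'
from h import *
x,y=b2w(-1,-128.5)
plan([(x,y,90,92.5,3),(x,y,9,92.5,3)])
tx,ty=426,-236
print('lift'); 
T=np.eye(4); a=np.radians(92.5); T[:3,:3]=np.array([[np.cos(a),np.sin(a),0],[np.sin(a),-np.cos(a),0],[0,0,-1]]); T[:3,3]=(np.array([x,y,110])-T[:3,:3]@[0,1,-33])/1000
plan([(tx,ty,110,92.5,6),(tx,ty,4,92.5,3)],T)
x3,y3=b2w(0,-30); print(x3,y3)
plan([(x3,y3,110,92.5,7)],T) if 0 else None
T2=T.copy(); T2[:3,3]=(np.array([tx,ty,110])-T[:3,:3]@[0,1,-33])/1000
plan([(x3,y3,110,92.5,7),(x3,y3,9,92.5,3),(x3,y3,110,92.5,3),(420,-326,110,92.5,9)],T2)
E
```

```text
->  [ 634.9 -112.9   90. ] 92.5
[[4.3, -0.7, 36.1], [0.1, 0.0, 0.0]]
[[4.3, -0.7, 36.1], [0.1, 0.0, 0.0]]
[[4.3, -0.6, 36.2], [0.1, 0.0, 0.0]]
->  [ 634.9 -112.9    9. ] 92.5
[[0.0, 0.0, 27.0], [0.0, 0.0, 0.0]]
[[0.0, 0.0, 27.0], [0.0, 0.0, 0.0]]
[[0.0, 0.0, 27.0], [0.0, 0.0, 0.0]]
lift
->  [ 426 -236  110] 92.5
[[-19.0, -35.7, 0.0], [0.0, 0.0, 0.0]]
[[-19.0, -35.7, 0.0], [0.0, 0.0, 0.0]]
[[-19.0, -35.7, 0.0], [0.0, 0.0, 0.0]]
[[-19.0, -35.7, 0.0], [0.0, 0.0, 0.0]]
[[-19.0, -35.7, 0.0], [0.0, 0.0, 0.0]]
[[-19.0, -35.7, 0.0], [0.0, 0.0, 0.0]]
->  [ 426 -236    4] 92.5
[[0.0, 0.0, 35.3], [0.0, 0.0, 0.0]]
[[0.0, 0.0, 35.3], [0.0, 0.0, 0.0]]
[[0.0, 0.0, 35.3], [0.0, 0.0, 0.0]]
631.6085816209601 -14.471446647455736
->  [631.6 -14.5 110. ] 92.5
[[30.3, 30.7, 0.0], [0.0, 0.0, 0.0]]
[[30.3, 30.7, 0.0], [0.0, 0.0, 0.0]]
[[30.3, 30.7, 0.0], [0.0, 0.0, 0.0]]
[[30.3, 30.7, 0.0], [0.0, 0.0, 0.0]]
[[30.3, 30.7, 0.0], [0.0, 0.0, 0.0]]
[[30.3, 30.7, 0.0], [0.0, 0.0, 0.0]]
[[30.3, 30.7, 0.0], [0.0, 0.0, 0.0]]
->  [631.6 -14.5   9. ] 92.5
[[0.0, 0.0, 33.7], [0.0, 0.0, 0.0]]
[[0.0, 0.0, 33.7], [0.0, 0.0, 0.0]]
[[0.0, 0.0, 33.7], [0.0, 0.0, 0.0]]
->  [631.6 -14.5 110. ] 92.5
[[0.0, 0.0, -33.7], [0.0, 0.0, 0.0]]
[[0.0, 0.0, -33.7], [0.0, 0.0, 0.0]]
[[0.0, 0.0, -33.7], [0.0, 0.0, 0.0]]
->  [ 420 -326  110] 92.5
[[-33.6, -25.0, 0.0], [0.0, 0.0, 0.0]]
[[-33.6, -25.0, 0.0], [0.0, 0.0, 0.0]]
[[-33.6, -25.0, 0.0], [0.0, 0.0, 0.0]]
[[-33.6, -25.0, 0.0], [0.0, 0.0, 0.0]]
[[-33.6, -25.0, 0.0], [0.0, 0.0, 0.0]]
[[-33.6, -25.0, 0.0], [0.0, 0.0, 0.0]]
[[-33.6, -25.0, 0.0], [0.0, 0.0, 0.0]]
[[-33.6, -25.0, 0.0], [0.0, 0.0, 0.0]]
[[-33.6, -25.0, 0.0], [0.0, 0.0, 0.0]]
```

apply_moves(moves=[{"jaw":0.83,"offset":[4.3,-0.7,36],"rot":[0,0,0]},{"jaw":0.83,"offset":[4.3,-0.7,36],"rot":[0,0,0]},{"jaw":0.83,"offset":[4.3,-0.6,36],"rot":[0,0,0]},{"jaw":0.83,"offset":[0,0,0],"rot":[0,0,0]},{"jaw":0.83,"offset":[0,0,0],"rot":[0,0,0]}])

```text
time_s: 21.2
eef_pos: [0.6332, -0.1154, 0.0555]
eef_rot: [0.001, 0.692, 0.721, 0.0]
wrist_force: [0.5, -0.6, 0.7]
opening: 0.827
grasp_force: 0.0
```

```bash
python3 - <<'E'
from h import *
st();tip(); c,s=np.cos(np.radians(BY)),np.sin(np.radians(BY))
im,d,K,C=cam('wrist'); P=cloud(d,K,C)*1000; M=np.array(ctrl.camera_params('wrist')['mount']); Q=cloud(d,K,M)*1000
dx,dy=P[...,0]-BO[0],P[...,1]-BO[1]; bx,by,z=c*dx+s*dy,-s*dx+c*dy,P[...,2]
t=(Q[...,0]>5)&(Q[...,0]<13)&(abs(Q[...,1])>25)&(abs(Q[...,1])<50)&(Q[...,2]>-70)&(Q[...,2]<0)
print('tip tool z',np.percentile(Q[t][:,2],[95,99]),'y',np.percentile(Q[t][:,1],[1,99]))
for r in ctrl.outline_of('wrist','spent1_c')[:3]:
    m=r['region']&(z>29)&(z<37)
    if m.sum()>50: print(round(r['score'],2),np.round(np.percentile(bx[m],[2,98]),1),np.round(np.percentile(by[m],[2,98]),1),np.median(z[m]))
save(im,'w7.png')
E
```

```text
t 21.2 p [ 633.2 -115.4   55.5] q [-0.36  0.48  1.53 -0.    1.13 -0.41] eul [[-0.041, 0.999, 0.001], [0.999, 0.041, -0.001], [-0.001, 0.001, -1.0]] F [ 0.5 -0.6  0.7] op 0.827 g 0.0
tip [ 634.1 -115.4   88.5] box [  -1.9 -130.9] yaw 92.3
tip tool z [-44.19374674 -40.89474738] y [-47.8310359   49.55350992]
0.89 [-28.7  24.2] [-147.2 -110.5] 33.97369339959172
0.49 [-27.7  25.2] [-49.8 -13. ] 33.85583060986869
```

apply_moves(moves=[{"jaw":0.83,"offset":[2,0,27],"rot":[0,0,0]},{"jaw":0.83,"offset":[0,0,27],"rot":[0,0,0]},{"jaw":0.83,"offset":[0,0,20],"rot":[0,0,0]},{"jaw":0.83,"offset":[0,0,5],"rot":[0,0,0]},{"jaw":0.5,"offset":[0,0,0],"rot":[0,0,0]}])

```text
time_s: 21.92
eef_pos: [0.6396, -0.1147, -0.0173]
eef_rot: [0.007, 0.692, 0.722, 0.003]
wrist_force: [-7.9, 6.3, 47.4]
opening: 0.644
grasp_force: 56.3
```

apply_moves(moves=[{"jaw":0.4,"offset":[0,0,0],"rot":[0,0,0]},{"jaw":0.4,"offset":[0,0,0],"rot":[0,0,0]},{"jaw":0.4,"offset":[0,0,0],"rot":[0,0,0]},{"jaw":0.4,"offset":[0,0,-5],"rot":[0,0,0]},{"jaw":0.4,"offset":[0,0,-15],"rot":[0,0,0]}])

```text
time_s: 22.55
eef_pos: [0.6316, -0.1124, -0.0046]
eef_rot: [-0.001, 0.692, 0.722, -0.0]
wrist_force: [0.1, 0.3, -0.6]
opening: 0.637
grasp_force: 63.3
```

apply_moves(moves=[{"jaw":0.4,"offset":[0,0,-20],"rot":[0,0,0]},{"jaw":0.4,"offset":[0,0,-30],"rot":[0,0,0]},{"jaw":0.4,"offset":[0,0,-30],"rot":[0,0,0]},{"jaw":0.4,"offset":[0,0,0],"rot":[0,0,0]},{"jaw":0.4,"offset":[0,0,0],"rot":[0,0,0]}])

```text
time_s: 23.18
eef_pos: [0.6319, -0.1124, 0.0751]
eef_rot: [-0.0, 0.692, 0.722, -0.0]
wrist_force: [-0.4, 0.4, -1.9]
opening: 0.641
grasp_force: 63.3
```

```bash
python3 - <<'E'
from h import *
st();tip(); c,s=np.cos(np.radians(BY)),np.sin(np.radians(BY))
im,d,K,C=cam('wrist'); save(im,'w8.png')
plan([(426,-236,110,92.5,6)])
E
```

```text
t 23.18 p [ 631.9 -112.4   75.1] q [-0.36  0.46  1.52 -0.    1.16 -0.4 ] eul [[-0.041, 0.999, -0.001], [0.999, 0.041, 0.0], [0.0, -0.001, -1.0]] F [-0.4  0.4 -1.9] op 0.641 g 63.3
tip [ 632.9 -112.4  108.1] box [  -3.  -127.9] yaw 92.4
->  [ 426 -236  110] 92.5
[[-19.2, -35.2, -0.4], [-0.0, -0.0, -0.0]]
[[-19.2, -35.2, -0.4], [-0.0, -0.0, -0.0]]
[[-19.2, -35.3, -0.4], [-0.0, -0.0, -0.0]]
[[-19.2, -35.3, -0.4], [-0.0, -0.0, -0.0]]
[[-19.1, -35.3, -0.4], [-0.0, -0.0, -0.0]]
[[-19.1, -35.3, -0.4], [-0.0, -0.0, -0.0]]
```

View pics/w8.png

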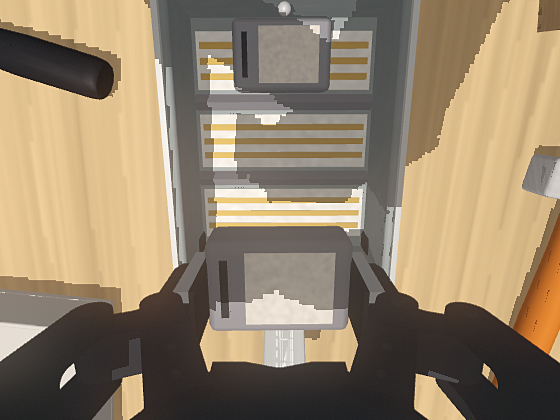

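apply_moves(moves=[{"jaw":0.4,"offset":[-19,-35,0],"rot":[0,0,0]},{"jaw":0.4,"offset":[-19,-35,0],"rot":[0,0,0]},{"jaw":0.4,"offset":[-19,-35,0],"rot":[0,0,0]},{"jaw":0.4,"offset":[-19,-35,0],"rot":[0,0,0]},{"jaw":0.4,"offset":[-19,-35,0],"rot":[0,0,0]}])

```text
time_s: 23.85
eef_pos: [0.4594, -0.2145, 0.0741]
eef_rot: [-0.001, 0.692, 0.722, -0.0]
wrist_force: [0.7, -1.6, -0.4]
opening: 0.641
grasp_force: 63.5
```

apply_moves(moves=[{"jaw":0.4,"offset":[-19,-35,0],"rot":[0,0,0]},{"jaw":0.4,"offset":[0,0,35],"rot":[0,0,0]},{"jaw":0.4,"offset":[0,0,35],"rot":[0,0,0]},{"jaw":0.4,"offset":[0,0,30],"rot":[0,0,0]},{"jaw":0.4,"offset":[0,0,0],"rot":[0,0,0]}])

```text
time_s: 24.48
eef_pos: [0.4258, -0.234, -0.0269]
eef_rot: [-0.002, 0.692, 0.721, -0.0]
wrist_force: [1.0, -0.0, -0.4]
opening: 0.639
grasp_force: 71.6
```

apply_moves(moves=[{"jaw":0.85,"offset":[0,0,0],"rot":[0,0,0]},{"jaw":0.85,"offset":[0,0,0],"rot":[0,0,0]},{"jaw":0.85,"offset":[0,0,0],"rot":[0,0,0]},{"jaw":0.85,"offset":[0,0,-30],"rot":[0,0,0]},{"jaw":0.85,"offset":[0,0,-50],"rot":[0,0,0]}])

```text
time_s: 25.1
eef_pos: [0.426, -0.2339, 0.055]
eef_rot: [-0.002, 0.692, 0.722, -0.0]
wrist_force: [0.3, -0.8, -0.3]
opening: 0.85
grasp_force: 0.0
```

```bash
python3 - <<'E'
from h import *
st();tip()
im,d,K,C=cam('wrist'); P=cloud(d,K,C)*1000
for t in ('spent1_c','return_tray'):
  for r in ctrl.outline_of('wrist',t)[:2]:
    Q=P[r['region']]; print(t,round(r['score'],2),r['position'],np.round(np.nanpercentile(Q,[3,50,97],axis=0)).tolist())
x3,y3=b2w(-1.5,-30.5)
plan([(x3,y3,85,92.5,7)])
E
```

```text
t 25.1 p [ 426.  -233.9   55. ] q [-0.75  0.18  1.94  0.    1.03 -0.79] eul [[-0.041, 0.999, -0.003], [0.999, 0.041, 0.003], [0.003, -0.003, -1.0]] F [ 0.3 -0.8 -0.3] op 0.85 g 0.0
tip [ 427.1 -234.    88. ] box [-213.9 -240.4] yaw 92.4
spent1_c 0.64 [280.0, 217.5] [[401.0, -250.0, 14.0], [427.0, -231.0, 26.0], [452.0, -214.0, 27.0]]
return_tray 0.96 [20.0, 306.3] [[229.0, -339.0, 2.0], [256.0, -297.0, 11.0], [267.0, -293.0, 30.0]]
return_tray 0.75 [277.5, 254.6] [[356.0, -344.0, 4.0], [426.0, -254.0, 5.0], [500.0, -188.0, 41.0]]
->  [630.1 -15.   85. ] 92.5
[[30.5, 29.8, 0.9], [0.0, 0.0, -0.0]]
[[30.5, 29.9, 0.9], [0.0, 0.0, -0.0]]
[[30.4, 29.9, 0.9], [0.0, 0.0, -0.0]]
[[30.4, 29.9, 0.9], [0.0, 0.0, -0.0]]
[[30.4, 29.9, 0.9], [0.0, 0.0, -0.0]]
[[30.4, 29.9, 0.9], [0.0, 0.0, -0.0]]
[[30.4, 29.9, 0.9], [0.0, 0.0, -0.0]]
```

apply_moves(moves=[{"jaw":0.75,"offset":[30.5,30,-4],"rot":[0,0,0]},{"jaw":0.75,"offset":[30.5,30,0],"rot":[0,0,0]},{"jaw":0.75,"offset":[30.5,30,0],"rot":[0,0,0]},{"jaw":0.75,"offset":[30.5,30,0],"rot":[0,0,0]},{"jaw":0.75,"offset":[30.5,30,0],"rot":[0,0,0]}])

```text
time_s: 25.88
eef_pos: [0.5708, -0.0751, 0.0581]
eef_rot: [-0.001, 0.692, 0.722, -0.0]
wrist_force: [0.1, -0.6, -0.4]
opening: 0.75
grasp_force: 0.0
```

apply_moves(moves=[{"jaw":0.75,"offset":[30.5,30,0],"rot":[0,0,0]},{"jaw":0.75,"offset":[30,29.5,0],"rot":[0,0,0]},{"jaw":0.75,"offset":[0,0,0],"rot":[0,0,0]},{"jaw":0.75,"offset":[0,0,0],"rot":[0,0,0]},{"jaw":0.75,"offset":[0,0,0],"rot":[0,0,0]}])

```text
time_s: 26.5
eef_pos: [0.6268, -0.0145, 0.0588]
eef_rot: [-0.001, 0.693, 0.721, -0.0]
wrist_force: [0.1, 0.2, 0.4]
opening: 0.752
grasp_force: 0.0
```

```bash
cat >> h.py <<'E'
def inbox(P):
    c,s=np.cos(np.radians(BY)),np.sin(np.radians(BY)); dx,dy=P[...,0]-BO[0],P[...,1]-BO[1]; return c*dx+s*dy,-s*dx+c*dy,P[...,2]
E
python3 - <<'E'
from h import *
st();tip()
im,d,K,C=cam('wrist'); P=cloud(d,K,C)*1000; bx,by,z=inbox(P)
for r in ctrl.outline_of('wrist','spent1_c')[:2]:
    m=r['region']&(z>29)&(z<37)
    if m.sum()>50: print(round(r['score'],2),np.round(np.percentile(bx[m],[2,98]),1),np.round(np.percentile(by[m],[2,98]),1),np.median(z[m]))
E
```

```text
t 26.5 p [626.8 -14.5  58.8] q [-0.21  0.45  1.57 -0.    1.12 -0.25] eul [[-0.04, 0.999, -0.001], [0.999, 0.04, 0.0], [0.0, -0.001, -1.0]] F [0.1 0.2 0.4] op 0.752 g 0.0
tip [627.9 -14.4  91.8] box [ -3.8 -29.8] yaw 92.3
```

apply_moves(moves=[{"jaw":0.75,"offset":[-1,2.3,30],"rot":[0,0,0]},{"jaw":0.75,"offset":[0,0,25],"rot":[0,0,0]},{"jaw":0.75,"offset":[0,0,15],"rot":[0,0,0]},{"jaw":0.75,"offset":[0,0,9],"rot":[0,0,0]},{"jaw":0.75,"offset":[0,0,0],"rot":[0,0,0]}])

```text
time_s: 27.22
eef_pos: [0.631, -0.0151, -0.0178]
eef_rot: [0.001, 0.692, 0.722, 0.0]
wrist_force: [-3.5, -0.6, 6.1]
opening: 0.752
grasp_force: 3.2
```

apply_moves(moves=[{"jaw":0.4,"offset":[0,0,-1],"rot":[0,0,0]},{"jaw":0.4,"offset":[0,0,0],"rot":[0,0,0]},{"jaw":0.4,"offset":[0,0,0],"rot":[0,0,0]},{"jaw":0.4,"offset":[0,0,0],"rot":[0,0,0]},{"jaw":0.4,"offset":[0,0,0],"rot":[0,0,0]}])

```text
time_s: 27.85
eef_pos: [0.6313, -0.015, -0.0172]
eef_rot: [0.001, 0.692, 0.722, 0.001]
wrist_force: [-0.2, -0.0, 5.9]
opening: 0.64
grasp_force: 65.8
```

apply_moves(moves=[{"jaw":0.4,"offset":[0,0,-15],"rot":[0,0,0]},{"jaw":0.4,"offset":[0,0,-30],"rot":[0,0,0]},{"jaw":0.4,"offset":[0,0,-30],"rot":[0,0,0]},{"jaw":0.4,"offset":[0,0,-20],"rot":[0,0,0]},{"jaw":0.4,"offset":[0,0,0],"rot":[0,0,0]}])

```text
time_s: 28.48
eef_pos: [0.6316, -0.0148, 0.0786]
eef_rot: [0.002, 0.692, 0.722, 0.001]
wrist_force: [-0.2, -0.1, -1.1]
opening: 0.636
grasp_force: 65.0
```

```bash
python3 - <<'E'
from h import *
st();tip()
im,d,K,C=cam('wrist'); save(im,'w9.png'); M=np.array(ctrl.camera_params('wrist')['mount']); Q=cloud(d,K,M)*1000
m=(abs(Q[...,1])<24)&(abs(Q[...,0])<25)&(Q[...,2]>-80)&(Q[...,2]<-10); print('pack in tool',m.sum(),np.round(np.percentile(Q[m],[3,50,97],axis=0)).tolist())
plan([(420,-326,105,92.5,9)])
E
```

```text
t 28.48 p [631.6 -14.8  78.6] q [-0.21  0.43  1.55  0.    1.15 -0.25] eul [[-0.041, 0.999, 0.004], [0.999, 0.041, -0.001], [-0.001, 0.004, -1.0]] F [-0.2 -0.1 -1.1] op 0.636 g 65.0
tip [632.4 -14.8 111.6] box [  0.8 -30.3] yaw 92.4
pack in tool 12948 [[-17.0, -23.0, -52.0], [4.0, -0.0, -51.0], [19.0, 23.0, -38.0]]
->  [ 420 -326  105] 92.5
[[-33.6, -24.9, 0.5], [0.0, 0.0, -0.0]]
[[-33.6, -24.9, 0.5], [0.0, 0.0, -0.0]]
[[-33.6, -24.9, 0.5], [0.0, 0.0, -0.0]]
[[-33.6, -24.9, 0.5], [0.0, 0.0, -0.0]]
[[-33.6, -24.9, 0.5], [0.0, 0.0, -0.0]]
[[-33.6, -24.9, 0.5], [0.0, 0.0, -0.0]]
[[-33.6, -24.9, 0.5], [0.0, 0.0, -0.0]]
[[-33.6, -25.0, 0.5], [0.0, 0.0, -0.0]]
[[-33.6, -25.0, 0.5], [0.0, 0.0, -0.0]]
```

apply_moves(moves=[{"jaw":0.4,"offset":[-33.5,-25,0],"rot":[0,0,0]},{"jaw":0.4,"offset":[-33.5,-25,0],"rot":[0,0,0]},{"jaw":0.4,"offset":[-33.5,-25,0],"rot":[0,0,0]},{"jaw":0.4,"offset":[-33.5,-25,0],"rot":[0,0,0]},{"jaw":0.4,"offset":[-33.5,-25,0],"rot":[0,0,0]}])

```text
time_s: 29.15
eef_pos: [0.5102, -0.1874, 0.0747]
eef_rot: [-0.001, 0.692, 0.722, -0.0]
wrist_force: [0.2, -0.6, -0.8]
opening: 0.639
grasp_force: 65.0
```

apply_moves(moves=[{"jaw":0.4,"offset":[-33.5,-25,0],"rot":[0,0,0]},{"jaw":0.4,"offset":[-33.5,-25,0],"rot":[0,0,0]},{"jaw":0.4,"offset":[-33.5,-25,0],"rot":[0,0,0]},{"jaw":0.4,"offset":[-33.5,-25,0],"rot":[0,0,0]},{"jaw":0.4,"offset":[0,0,0],"rot":[0,0,0]}])

```text
time_s: 29.78
eef_pos: [0.4157, -0.3265, 0.0751]
eef_rot: [-0.001, 0.694, 0.72, -0.0]
wrist_force: [-0.4, -0.4, -1.5]
opening: 0.641
grasp_force: 65.0
```

apply_moves(moves=[{"jaw":0.4,"offset":[0,0,35],"rot":[0,0,0]},{"jaw":0.4,"offset":[0,0,35],"rot":[0,0,0]},{"jaw":0.4,"offset":[0,0,30],"rot":[0,0,0]},{"jaw":0.4,"offset":[0,0,0],"rot":[0,0,0]},{"jaw":0.85,"offset":[0,0,0],"rot":[0,0,0]}])

```text
time_s: 30.4
eef_pos: [0.4177, -0.3238, -0.0244]
eef_rot: [-0.001, 0.692, 0.722, 0.0]
wrist_force: [-0.5, 1.3, -0.1]
opening: 0.828
grasp_force: 0.0
```

apply_moves(moves=[{"jaw":0.85,"offset":[0,0,0],"rot":[0,0,0]},{"jaw":0.85,"offset":[0,0,0],"rot":[0,0,0]},{"jaw":0.85,"offset":[0,0,-40],"rot":[0,0,0]},{"jaw":0.85,"offset":[0,0,-50],"rot":[0,0,0]},{"jaw":0.85,"offset":[0,0,-50],"rot":[0,0,0]}])

```text
time_s: 31.02
eef_pos: [0.4176, -0.3249, 0.1181]
eef_rot: [0.0, 0.692, 0.722, 0.0]
wrist_force: [0.8, -0.3, 0.8]
opening: 0.848
grasp_force: 0.0
```

```bash
python3 - <<'E'
from h import *
st();tip()
im,d,K,C=cam('wrist'); P=cloud(d,K,C)*1000
for r in ctrl.outline_of('wrist','spent1_c')[:3]:
    Q=P[r['region']]; print(round(r['score'],2),r['position'],np.round(np.nanpercentile(Q,[3,50,97],axis=0)).tolist())
im,d,K,C=cam('top'); P=cloud(d,K,C)*1000
for r in ctrl.outline_of('top','fresh1_c')[:5]:
    Q=P[r['region']]; print('top',round(r['score'],2),r['position'],np.round(np.nanmedian(Q,axis=0)))
plan([(445,215,200,100,11)])
E
```

```text
t 31.02 p [ 417.6 -324.9  118.1] q [-0.89  0.17  1.8   0.    1.17 -0.93] eul [[-0.041, 0.999, 0.0], [0.999, 0.041, 0.0], [0.0, 0.0, -1.0]] F [ 0.8 -0.3  0.8] op 0.848 g 0.0
tip [ 418.6 -324.9  151.1] box [-226.3 -330.8] yaw 92.4
0.6 [297.4, 72.7] [[402.0, -252.0, 24.0], [427.0, -234.0, 26.0], [453.0, -216.0, 27.0]]
top 0.72 [220.2, 203.0] [472. 207.  23.]
->  [445 215 200] 100
[[49.0, 4.4, -4.6], [0.0, 0.0, -0.7]]
[[48.9, 5.0, -4.6], [0.0, 0.0, -0.7]]
[[48.9, 5.6, -4.6], [0.0, 0.0, -0.7]]
[[48.8, 6.1, -4.5], [0.0, 0.0, -0.7]]
[[48.7, 6.7, -4.5], [0.0, 0.0, -0.7]]
[[48.7, 7.3, -4.5], [0.0, 0.0, -0.7]]
[[48.6, 7.9, -4.5], [0.0, 0.0, -0.7]]
[[48.5, 8.5, -4.5], [0.0, 0.0, -0.7]]
[[48.4, 9.1, -4.5], [0.0, 0.0, -0.7]]
[[48.2, 9.7, -4.5], [0.0, 0.0, -0.7]]
[[48.1, 10.3, -4.5], [0.0, 0.0, -0.7]]
```

apply_moves(moves=[{"jaw":0.85,"offset":[49,4,-8],"rot":[0,0,-0.5]},{"jaw":0.85,"offset":[49,5,-8],"rot":[0,0,-0.5]},{"jaw":0.85,"offset":[49,5,-8],"rot":[0,0,-0.5]},{"jaw":0.85,"offset":[49,5,-8],"rot":[0,0,-0.5]},{"jaw":0.85,"offset":[49,5,-8],"rot":[0,0,-0.5]}])

```text
time_s: 31.85
eef_pos: [0.4261, -0.0771, 0.1551]
eef_rot: [-0.001, 0.677, 0.736, -0.0]
wrist_force: [0.7, 0.3, 0.5]
opening: 0.852
grasp_force: 0.0
```

apply_moves(moves=[{"jaw":0.85,"offset":[49,6,-8],"rot":[0,0,-0.5]},{"jaw":0.85,"offset":[49,6,-8],"rot":[0,0,-0.5]},{"jaw":0.85,"offset":[49,6,-8],"rot":[0,0,-0.5]},{"jaw":0.85,"offset":[49,6,-8],"rot":[0,0,-0.5]},{"jaw":0.85,"offset":[49,6,-8],"rot":[0,0,-0.5]}])

```text
time_s: 32.48
eef_pos: [0.4309, 0.1691, 0.195]
eef_rot: [-0.001, 0.66, 0.751, -0.001]
wrist_force: [1.2, 0.3, 0.4]
opening: 0.845
grasp_force: 0.0
```

apply_moves(moves=[{"jaw":0.85,"offset":[20,0,0],"rot":[0,0,0]},{"jaw":0.85,"offset":[0,0,0],"rot":[0,0,0]},{"jaw":0.85,"offset":[0,0,0],"rot":[0,0,0]},{"jaw":0.85,"offset":[0,0,0],"rot":[0,0,0]},{"jaw":0.85,"offset":[0,0,0],"rot":[0,0,0]}])

```text
time_s: 33.1
eef_pos: [0.4298, 0.1867, 0.1964]
eef_rot: [-0.0, 0.661, 0.751, -0.0]
wrist_force: [0.9, -0.0, 0.4]
opening: 0.851
grasp_force: 0.0
```

```bash
cat >> h.py <<'E'
def packs(cams=('wrist',),name='fresh1_c',zr=(18,30)):
    """rectangles of the pack tops lying about"""
    for n in cams:
        im,d,K,C=cam(n); P=cloud(d,K,C)*1000; z=P[...,2]
        for r in ctrl.outline_of(n,name)[:5]:
            m=r['region']&(z>zr[0])&(z<zr[1])
            if m.sum()<40: continue
            c,s,a=cv2.minAreaRect(P[m][:,:2].astype(np.float32))
            if s[0]<s[1]: s=s[::-1]; a-=90
            print(n,round(r['score'],2),np.round(r['position']),'c',np.round(c,1),'size',np.round(s),'long axis yaw',round((a+90)%180-90,1),'z',round(float(np.median(z[m])),1))
    return im
E
python3 - <<'E'
from h import *
st();tip(); im=packs(('scene','wrist')); save(im,'w10.png')
E
```

```text
t 33.1 p [429.8 186.7 196.4] q [ 0.16 -0.06  1.87 -0.    1.33  0.03] eul [[-0.127, 0.992, -0.0], [0.992, 0.127, -0.0], [-0.0, -0.0, -1.0]] F [ 0.9 -0.   0.4] op 0.851 g 0.0
tip [430.8 186.8 229.4] box [-191.9  179.9] yaw 97.3
scene 0.92 [314. 282.] c [477.3 208.9] size [56. 37.] long axis yaw 11.8 z 22.9
wrist 0.82 [323. 168.] c [476.3 205. ] size [56. 39.] long axis yaw 13.2 z 23.9
```

View pics/w10.png

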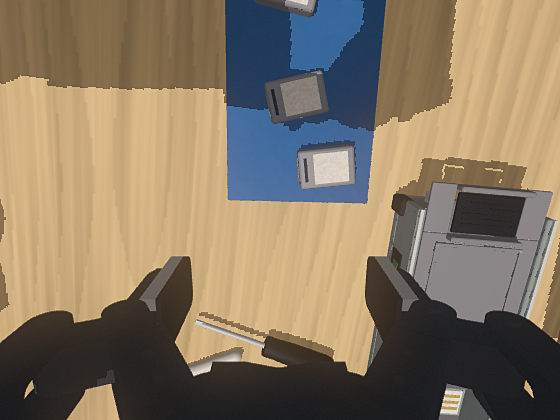

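```bash
cat >> h.py <<'E'
def clusters(n,x0,x1,y0,y1,z0,z1):
    im,d,K,C=cam(n); P=cloud(d,K,C)*1000
    with np.errstate(all='ignore'): m=(P[...,0]>x0)&(P[...,0]<x1)&(P[...,1]>y0)&(P[...,1]<y1)&(P[...,2]>z0)&(P[...,2]<z1)
    k,L,S,_=cv2.connectedComponentsWithStats(m.astype(np.uint8))
    for i in range(1,k):
        if S[i,4]<60: continue
        Q=P[L==i]; c,s,a=cv2.minAreaRect(Q[:,:2].astype(np.float32))
        if s[0]<s[1]: s=s[::-1]; a-=90
        print(n,S[i,4],'c',np.round(c,1),'size',np.round(s),'yaw',round((a+90)%180-90,1),'z',round(float(np.median(Q[:,2])),1))
    return im
E
python3 - <<'E'
from h import *
clusters('wrist',350,540,130,420,18,30); clusters('scene',350,540,130,420,17,30)
x,y=476.5,207
plan([(x,y,80,102.5,4),(x,y,5,102.5,3)])
E
```

```text
wrist 442 c [419.1 342.9] size [50. 10.] yaw 6.6 z 22.9
wrist 2538 c [437.4 267.4] size [56. 39.] yaw 19.5 z 23.9
wrist 2192 c [476.2 205.1] size [56. 39.] yaw 13.3 z 23.9
scene 304 c [477.1 207.5] size [57. 40.] yaw 13.0 z 22.9
scene 321 c [438.1 269.8] size [58. 39.] yaw 19.5 z 22.9
scene 367 c [417.9 364. ] size [56. 40.] yaw -7.6 z 23.0
->  [476.5 207.   80. ] 102.5
[[3.4, 12.0, 37.4], [0.0, -0.0, -1.3]]
[[3.1, 12.1, 37.4], [0.0, -0.0, -1.3]]
[[2.8, 12.1, 37.4], [0.0, -0.0, -1.3]]
[[2.6, 12.2, 37.4], [0.0, -0.0, -1.3]]
->  [476.5 207.    5. ] 102.5
[[0.0, 0.0, 25.0], [0.0, 0.0, 0.0]]
[[0.0, 0.0, 25.0], [0.0, 0.0, 0.0]]
[[0.0, 0.0, 25.0], [0.0, 0.0, 0.0]]
```

apply_moves(moves=[{"jaw":0.88,"offset":[3.4,12,37.5],"rot":[0,0,-1.3]},{"jaw":0.88,"offset":[3,12,37.5],"rot":[0,0,-1.3]},{"jaw":0.88,"offset":[3,12,37.5],"rot":[0,0,-1.3]},{"jaw":0.88,"offset":[2.6,12,37],"rot":[0,0,-1.3]},{"jaw":0.88,"offset":[0,0,20],"rot":[0,0,0]}])

```text
time_s: 34.02
eef_pos: [0.4746, 0.2071, 0.0249]
eef_rot: [-0.001, 0.625, 0.78, -0.001]
wrist_force: [-0.0, 0.1, 0.2]
opening: 0.88
grasp_force: 0.0
```

apply_moves(moves=[{"jaw":0.88,"offset":[0,0,0],"rot":[0,0,0]},{"jaw":0.88,"offset":[0,0,0],"rot":[0,0,0]},{"jaw":0.88,"offset":[0,0,0],"rot":[0,0,0]},{"jaw":0.88,"offset":[0,0,0],"rot":[0,0,0]},{"jaw":0.88,"offset":[0,0,0],"rot":[0,0,0]}])

```text
time_s: 34.65
eef_pos: [0.4754, 0.2072, 0.0276]
eef_rot: [0.0, 0.625, 0.78, 0.0]
wrist_force: [-0.0, 0.0, -1.0]
opening: 0.882
grasp_force: 0.0
```

```bash
python3 - <<'E'
from h import *
st();tip();clusters('wrist',350,540,130,420,18,30)
plan([(476.5,206.5,5,102.5,1)])
E
```

```text
t 34.65 p [475.4 207.2  27.6] q [ 0.18  0.29  1.87  0.    0.98 -0.04] eul [[-0.218, 0.976, 0.001], [0.976, 0.218, 0.0], [-0.0, 0.001, -1.0]] F [-0.  0. -1.] op 0.882 g 0.0
tip [476.3 207.4  60.6] box [-145.5  198.4] yaw 102.6
wrist 9359 c [437.1 267.7] size [56. 39.] yaw 19.6 z 23.9
wrist 7082 c [476.  205.8] size [56. 39.] yaw 13.4 z 24.0
->  [476.5 206.5   5. ] 102.5
[[-0.9, 0.1, 55.4], [0.0, 0.0, 0.1]]
```

apply_moves(moves=[{"jaw":0.88,"offset":[-1,0,30],"rot":[0,0,-0.8]},{"jaw":0.88,"offset":[0,0,20],"rot":[0,0,0]},{"jaw":0.88,"offset":[0,0,5.5],"rot":[0,0,0]},{"jaw":0.4,"offset":[0,0,0],"rot":[0,0,0]},{"jaw":0.4,"offset":[0,0,0],"rot":[0,0,0]}])

```text
time_s: 35.33
eef_pos: [0.4763, 0.2064, -0.0274]
eef_rot: [0.001, 0.62, 0.785, 0.001]
wrist_force: [0.4, -0.5, -0.6]
opening: 0.637
grasp_force: 64.4
```

apply_moves(moves=[{"jaw":0.4,"offset":[0,0,0],"rot":[0,0,0]},{"jaw":0.4,"offset":[0,0,-15],"rot":[0,0,0]},{"jaw":0.4,"offset":[0,0,-45],"rot":[0,0,0]},{"jaw":0.4,"offset":[0,0,-45],"rot":[0,0,0]},{"jaw":0.4,"offset":[0,0,0],"rot":[0,0,0]}])

```text
time_s: 35.95
eef_pos: [0.479, 0.2069, 0.0816]
eef_rot: [0.003, 0.62, 0.785, 0.004]
wrist_force: [-0.5, 0.4, -0.5]
opening: 0.64
grasp_force: 64.6
```

```bash
cat >> h.py <<'E'
def held():
    im,d,K,C=cam('wrist'); M=np.array(ctrl.camera_params('wrist')['mount']); Q=cloud(d,K,M)*1000
    m=(abs(Q[...,1])<22)&(abs(Q[...,0])<30)&(Q[...,2]>-80)&(Q[...,2]<-5); t=Q[m]; t=t[abs(t[:,2]-np.median(t[:,2]))<4]
    print('held top, behind real tip: ',round(-33-float(np.median(t[:,2])),1),'tool x range',np.round(np.percentile(t[:,0],[1,99]),1),'slope x,y',np.round(np.linalg.lstsq(np.c_[t[:,:2],np.ones(len(t))],t[:,2],rcond=None)[0][:2],3))
    return im
E
python3 - <<'E'
from h import *
st();tip();held()
x,y=b2w(0,-30.5)
plan([(x,y,110,92.5,7),(x,y,15,92.5,4)])
E
```

```text
t 35.95 p [479.  206.9  81.6] q [ 0.18  0.2   1.85  0.    1.08 -0.05] eul [[-0.231, 0.973, 0.009], [0.973, 0.231, 0.002], [-0.0, 0.009, -1.0]] F [-0.5  0.4 -0.5] op 0.64 g 64.6
tip [479.6 207.1 114.7] box [-142.2  198. ] yaw 103.4
held top, behind real tip:  18.9 tool x range [-18.7  18.6] slope x,y [ 0.022 -0.004]
->  [631.6 -15.  110. ] 92.5
[[-35.9, 14.0, 0.4], [0.0, -0.0, 1.6]]
[[-35.5, 15.0, 0.4], [0.0, -0.0, 1.6]]
[[-35.1, 16.0, 0.4], [0.0, -0.0, 1.6]]
[[-34.6, 16.9, 0.4], [0.0, -0.0, 1.6]]
[[-34.2, 17.8, 0.4], [0.0, -0.0, 1.6]]
[[-33.7, 18.8, 0.3], [0.0, -0.0, 1.6]]
[[-33.1, 19.7, 0.3], [0.0, -0.0, 1.6]]
->  [631.6 -15.   15. ] 92.5
[[0.0, 0.0, 23.8], [0.0, 0.0, 0.0]]
[[0.0, 0.0, 23.8], [0.0, 0.0, 0.0]]
[[0.0, 0.0, 23.8], [0.0, 0.0, 0.0]]
[[0.0, 0.0, 23.8], [0.0, 0.0, 0.0]]
```

apply_moves(moves=[{"jaw":0.4,"offset":[-36,14,0],"rot":[0,0,1.6]},{"jaw":0.4,"offset":[-35.5,15,0],"rot":[0,0,1.6]},{"jaw":0.4,"offset":[-35,16,0],"rot":[0,0,1.6]},{"jaw":0.4,"offset":[-34.5,17,0],"rot":[0,0,1.6]},{"jaw":0.4,"offset":[-34,18,0],"rot":[0,0,1.6]}])

```text
time_s: 36.62
eef_pos: [0.5843, 0.0469, 0.0749]
eef_rot: [-0.001, 0.674, 0.739, -0.001]
wrist_force: [1.0, 0.0, 0.3]
opening: 0.638
grasp_force: 64.5
```

apply_moves(moves=[{"jaw":0.4,"offset":[-33.5,19,0],"rot":[0,0,1.6]},{"jaw":0.4,"offset":[-33,19.5,0],"rot":[0,0,1.6]},{"jaw":0.4,"offset":[0,0,0],"rot":[0,0,0]},{"jaw":0.4,"offset":[0,0,0],"rot":[0,0,0]},{"jaw":0.4,"offset":[0,0,0],"rot":[0,0,0]}])

```text
time_s: 37.25
eef_pos: [0.6276, -0.0142, 0.0758]
eef_rot: [-0.001, 0.693, 0.721, -0.0]
wrist_force: [1.0, 0.4, -1.3]
opening: 0.64
grasp_force: 64.4
```

```bash
python3 - <<'E'
from h import *
st();tip();held()
x,y=b2w(0,-30.5)
plan([(x,y,40,92.5,2)])
E
```

```text
t 37.25 p [627.6 -14.2  75.8] q [-0.21  0.43  1.56  0.    1.15 -0.25] eul [[-0.039, 0.999, -0.002], [0.999, 0.039, 0.001], [0.001, -0.002, -1.0]] F [ 1.   0.4 -1.3] op 0.64 g 64.4
tip [628.6 -14.2 108.8] box [ -2.9 -29.6] yaw 92.2
held top, behind real tip:  18.9 tool x range [-18.5  18.8] slope x,y [ 0.023 -0.005]
->  [631.6 -15.   40. ] 92.5
[[-0.4, 1.4, 34.5], [-0.0, -0.0, -0.1]]
[[-0.4, 1.4, 34.5], [-0.0, -0.0, -0.1]]
```

apply_moves(moves=[{"jaw":0.4,"offset":[-1,3,35],"rot":[0,0,-0.3]},{"jaw":0.4,"offset":[0,0,35],"rot":[0,0,0]},{"jaw":0.4,"offset":[0,0,15],"rot":[0,0,0]},{"jaw":0.4,"offset":[0,0,8.5],"rot":[0,0,0]},{"jaw":0.4,"offset":[0,0,0],"rot":[0,0,0]}])

```text
time_s: 37.92
eef_pos: [0.6323, -0.0161, -0.0163]
eef_rot: [0.0, 0.692, 0.722, 0.0]
wrist_force: [-0.2, -0.0, -0.4]
opening: 0.641
grasp_force: 64.5
```

apply_moves(moves=[{"jaw":0.71,"offset":[0,0,0],"rot":[0,0,0]},{"jaw":0.71,"offset":[0,0,0],"rot":[0,0,0]},{"jaw":0.71,"offset":[0,0,0],"rot":[0,0,0]},{"jaw":0.71,"offset":[0,0,-10],"rot":[0,0,0]},{"jaw":0.71,"offset":[0,0,-30],"rot":[0,0,0]}])

```text
time_s: 38.55
eef_pos: [0.6302, -0.016, 0.0222]
eef_rot: [-0.002, 0.692, 0.722, -0.001]
wrist_force: [-0.3, -0.3, -0.1]
opening: 0.706
grasp_force: 0.0
```

apply_moves(moves=[{"jaw":0.71,"offset":[0,0,-40],"rot":[0,0,0]},{"jaw":0.71,"offset":[0,0,-40],"rot":[0,0,0]},{"jaw":0.71,"offset":[0,0,0],"rot":[0,0,0]},{"jaw":0.71,"offset":[0,0,0],"rot":[0,0,0]},{"jaw":0.71,"offset":[0,0,0],"rot":[0,0,0]}])

```text
time_s: 39.17
eef_pos: [0.6306, -0.016, 0.1015]
eef_rot: [-0.001, 0.692, 0.722, -0.001]
wrist_force: [0.3, 0.4, 0.3]
opening: 0.71
grasp_force: 0.0
```

```bash
python3 - <<'E'
from h import *
st();tip()
im,d,K,C=cam('wrist'); P=cloud(d,K,C)*1000; bx,by,z=inbox(P)
m=(abs(bx)<45)&(by>-52)&(by<-6)&(z>24)&(z<48)
Q=P[m]; k=np.linalg.lstsq(np.c_[Q[:,:2],np.ones(len(Q))],Q[:,2],rcond=None)[0]
q=np.stack([bx[m],by[m]],1).astype(np.float32); print('pack in bay3',m.sum(),cv2.minAreaRect(q),'z',np.percentile(z[m],[3,50,97]),'slope',k[:2])
clusters('scene',350,540,130,420,17,30)
x,y=437.5,268.5
plan([(x,y,130,109.5,8),(x,y,60,109.5,2)])
E
```

```text
t 39.17 p [630.6 -16.  101.5] q [-0.21  0.4   1.54 -0.    1.2  -0.26] eul [[-0.043, 0.999, -0.003], [0.999, 0.043, 0.001], [0.001, -0.003, -1.0]] F [0.3 0.4 0.3] op 0.71 g 0.0
tip [631.7 -16.  134.5] box [ -0.  -31.5] yaw 92.5
pack in bay3 4177 ((1.4154624938964844, -30.214792251586914), (55.97433090209961, 42.48088073730469), 0.33953961730003357) z [31.4499279  34.17125093 35.69573538] slope [ 0.00175935 -0.00192062]
scene 321 c [438.1 269.6] size [56. 39.] yaw 20.4 z 23.0
scene 360 c [417.3 364.2] size [56. 40.] yaw -6.3 z 23.0
->  [437.5 268.5 130. ] 109.5
[[36.6, -22.7, 0.6], [-0.0, -0.0, -2.1]]
[[37.4, -21.4, 0.6], [-0.0, -0.0, -2.1]]
[[38.2, -20.0, 0.6], [-0.0, -0.0, -2.1]]
[[38.9, -18.5, 0.6], [-0.0, -0.0, -2.1]]
[[39.5, -17.1, 0.6], [-0.0, -0.0, -2.1]]
[[40.2, -15.6, 0.6], [-0.0, -0.0, -2.1]]
[[40.7, -14.1, 0.6], [-0.0, -0.0, -2.1]]
[[41.2, -12.6, 0.6], [-0.0, -0.0, -2.1]]
->  [437.5 268.5  60. ] 109.5
[[0.0, 0.0, 35.0], [0.0, 0.0, 0.0]]
[[0.0, 0.0, 35.0], [0.0, 0.0, 0.0]]
```

apply_moves(moves=[{"jaw":0.88,"offset":[36.5,-22.5,0],"rot":[0,0,-2.1]},{"jaw":0.88,"offset":[37.5,-21.5,0],"rot":[0,0,-2.1]},{"jaw":0.88,"offset":[38,-20,0],"rot":[0,0,-2.1]},{"jaw":0.88,"offset":[39,-18.5,0],"rot":[0,0,-2.1]},{"jaw":0.88,"offset":[39.5,-17,0],"rot":[0,0,-2.1]}])

```text
time_s: 39.9
eef_pos: [0.5093, 0.1626, 0.1023]
eef_rot: [-0.0, 0.622, 0.783, -0.0]
wrist_force: [0.5, 0.7, 0.4]
opening: 0.882
grasp_force: 0.0
```

apply_moves(moves=[{"jaw":0.88,"offset":[40,-15.5,0],"rot":[0,0,-2.1]},{"jaw":0.88,"offset":[41,-14,0],"rot":[0,0,-2.1]},{"jaw":0.88,"offset":[41,-12.5,0],"rot":[0,0,-2.1]},{"jaw":0.88,"offset":[0,0,35],"rot":[0,0,0]},{"jaw":0.88,"offset":[0,0,35],"rot":[0,0,0]}])

```text
time_s: 40.52
eef_pos: [0.4379, 0.2693, 0.0321]
eef_rot: [0.0, 0.578, 0.816, 0.0]
wrist_force: [-0.6, 1.0, -1.0]
opening: 0.883
grasp_force: 0.0
```

apply_moves(moves=[{"jaw":0.88,"offset":[0,0,0],"rot":[0,0,0]},{"jaw":0.88,"offset":[0,0,0],"rot":[0,0,0]},{"jaw":0.88,"offset":[0,0,0],"rot":[0,0,0]},{"jaw":0.88,"offset":[0,0,0],"rot":[0,0,0]},{"jaw":0.88,"offset":[0,0,0],"rot":[0,0,0]}])

```text
time_s: 41.15
eef_pos: [0.4388, 0.2687, 0.0336]
eef_rot: [0.0, 0.579, 0.815, 0.0]
wrist_force: [-0.9, 0.4, 1.2]
opening: 0.879
grasp_force: 0.0
```

```bash
python3 - <<'E'
from h import *
st();tip();clusters('wrist',350,540,130,420,18,30)
plan([(437.5,268.5,5,109.8,1)])
E
```

```text
t 41.15 p [438.8 268.7  33.6] q [ 0.32  0.27  1.88  0.    0.99 -0.02] eul [[-0.33, 0.944, 0.001], [0.944, 0.33, 0.0], [0.0, 0.001, -1.0]] F [-0.9  0.4  1.2] op 0.879 g 0.0
tip [439.7 269.   66.6] box [-179.4  261.6] yaw 109.3
wrist 9418 c [416.1 362.5] size [56. 39.] yaw -6.4 z 23.9
wrist 6722 c [436.9 268. ] size [56. 39.] yaw 19.2 z 24.0
->  [437.5 268.5   5. ] 109.8
[[0.2, -2.1, 61.5], [0.0, 0.0, -0.5]]
```

apply_moves(moves=[{"jaw":0.88,"offset":[0,-2,30],"rot":[0,0,0]},{"jaw":0.88,"offset":[0,0,25],"rot":[0,0,0]},{"jaw":0.88,"offset":[0,0,6.5],"rot":[0,0,0]},{"jaw":0.4,"offset":[0,0,0],"rot":[0,0,0]},{"jaw":0.4,"offset":[0,0,0],"rot":[0,0,0]}])

```text
time_s: 41.82
eef_pos: [0.4376, 0.2683, -0.0273]
eef_rot: [0.001, 0.579, 0.816, 0.001]
wrist_force: [0.7, -0.1, -0.5]
opening: 0.642
grasp_force: 64.1
```

apply_moves(moves=[{"jaw":0.4,"offset":[0,0,0],"rot":[0,0,0]},{"jaw":0.4,"offset":[0,0,-15],"rot":[0,0,0]},{"jaw":0.4,"offset":[0,0,-45],"rot":[0,0,0]},{"jaw":0.4,"offset":[0,0,-45],"rot":[0,0,0]},{"jaw":0.4,"offset":[0,0,0],"rot":[0,0,0]}])

```text
time_s: 42.45
eef_pos: [0.44, 0.2692, 0.0816]
eef_rot: [0.003, 0.579, 0.816, 0.004]
wrist_force: [0.8, -0.5, -0.6]
opening: 0.642
grasp_force: 64.3
```

```bash
python3 - <<'E'
from h import *
st();tip();held()
x,y=b2w(0,-79.5)
plan([(x,y,112,92.5,9)])
E
```

```text
t 42.45 p [440.  269.2  81.6] q [ 0.32  0.19  1.86  0.    1.08 -0.02] eul [[-0.33, 0.944, 0.009], [0.944, 0.33, 0.003], [-0.0, 0.009, -1.0]] F [ 0.8 -0.5 -0.6] op 0.642 g 64.3
tip [440.6 269.4 114.6] box [-178.4  262. ] yaw 109.3
held top, behind real tip:  18.9 tool x range [-18.3  19. ] slope x,y [ 0.022 -0.003]
->  [633.8 -63.9 112. ] 92.5
[[-42.0, 8.2, 0.1], [0.0, -0.0, 1.9]]
[[-41.8, 9.6, 0.1], [0.0, -0.0, 1.9]]
[[-41.4, 10.9, 0.1], [0.0, -0.0, 1.9]]
[[-41.0, 12.3, 0.1], [0.0, -0.0, 1.9]]
[[-40.6, 13.6, 0.1], [0.0, -0.0, 1.9]]
[[-40.2, 14.9, 0.1], [0.0, -0.0, 1.9]]
[[-39.7, 16.2, 0.0], [0.0, -0.0, 1.9]]
[[-39.1, 17.5, 0.0], [0.0, -0.0, 1.9]]
[[-38.5, 18.8, 0.0], [0.0, -0.0, 1.9]]
```

apply_moves(moves=[{"jaw":0.4,"offset":[-42,8,0],"rot":[0,0,1.9]},{"jaw":0.4,"offset":[-42,9.5,0],"rot":[0,0,1.9]},{"jaw":0.4,"offset":[-41.5,11,0],"rot":[0,0,1.9]},{"jaw":0.4,"offset":[-41,12.5,0],"rot":[0,0,1.9]},{"jaw":0.4,"offset":[-40.5,13.5,0],"rot":[0,0,1.9]}])

```text
time_s: 43.12
eef_pos: [0.5436, 0.0815, 0.0751]
eef_rot: [-0.001, 0.645, 0.764, -0.001]
wrist_force: [0.6, 0.6, -1.2]
opening: 0.641
grasp_force: 64.2
```

apply_moves(moves=[{"jaw":0.4,"offset":[-40,15,0],"rot":[0,0,1.9]},{"jaw":0.4,"offset":[-39.5,16,0],"rot":[0,0,1.9]},{"jaw":0.4,"offset":[-39,17.5,0],"rot":[0,0,1.9]},{"jaw":0.4,"offset":[-38.5,19,0],"rot":[0,0,1.9]},{"jaw":0.4,"offset":[0,0,0],"rot":[0,0,0]}])

```text
time_s: 43.75
eef_pos: [0.6304, -0.0679, 0.0751]
eef_rot: [-0.0, 0.695, 0.719, -0.0]
wrist_force: [0.3, 0.7, -1.3]
opening: 0.638
grasp_force: 64.1
```

apply_moves(moves=[{"jaw":0.4,"offset":[0,0,0],"rot":[0,0,0]},{"jaw":0.4,"offset":[0,0,0],"rot":[0,0,0]},{"jaw":0.4,"offset":[0,0,0],"rot":[0,0,0]},{"jaw":0.4,"offset":[0,0,0],"rot":[0,0,0]},{"jaw":0.4,"offset":[0,0,0],"rot":[0,0,0]}])

```text
time_s: 44.38
eef_pos: [0.6303, -0.0648, 0.0766]
eef_rot: [0.0, 0.693, 0.72, 0.0]
wrist_force: [-0.4, 0.1, -1.6]
opening: 0.642
grasp_force: 64.1
```

```bash
python3 - <<'E'
from h import *
st();tip();held()
x,y=b2w(0,-79.5)
plan([(x,y,15,92.5,1)])
E
```

```text
t 44.38 p [630.3 -64.8  76.6] q [-0.29  0.44  1.55  0.    1.16 -0.33] eul [[-0.038, 0.999, 0.0], [0.999, 0.038, -0.0], [-0.0, 0.0, -1.0]] F [-0.4  0.1 -1.6] op 0.642 g 64.1
tip [631.2 -64.8 109.6] box [ -2.6 -80.2] yaw 92.2
held top, behind real tip:  18.8 tool x range [-18.2  19.2] slope x,y [ 0.022 -0.005]
->  [633.8 -63.9  15. ] 92.5
[[0.8, 2.5, 94.6], [0.0, 0.0, -0.3]]
```

apply_moves(moves=[{"jaw":0.4,"offset":[1,2.5,35],"rot":[0,0,-0.3]},{"jaw":0.4,"offset":[0,0,35],"rot":[0,0,0]},{"jaw":0.4,"offset":[0,0,15],"rot":[0,0,0]},{"jaw":0.4,"offset":[0,0,9],"rot":[0,0,0]},{"jaw":0.4,"offset":[0,0,0],"rot":[0,0,0]}])

```text
time_s: 45.05
eef_pos: [0.6336, -0.0643, -0.0166]
eef_rot: [0.001, 0.692, 0.722, 0.0]
wrist_force: [0.2, -0.2, -0.0]
opening: 0.639
grasp_force: 64.2
```

apply_moves(moves=[{"jaw":0.71,"offset":[0,0,0],"rot":[0,0,0]},{"jaw":0.71,"offset":[0,0,0],"rot":[0,0,0]},{"jaw":0.71,"offset":[0,0,0],"rot":[0,0,0]},{"jaw":0.71,"offset":[0,0,-10],"rot":[0,0,0]},{"jaw":0.71,"offset":[0,0,-30],"rot":[0,0,0]}])

```text
time_s: 45.68
eef_pos: [0.6312, -0.0636, 0.0217]
eef_rot: [-0.002, 0.692, 0.722, -0.001]
wrist_force: [-0.7, -1.1, 0.2]
opening: 0.711
grasp_force: 0.0
```

apply_moves(moves=[{"jaw":0.71,"offset":[0,0,-40],"rot":[0,0,0]},{"jaw":0.71,"offset":[0,0,-40],"rot":[0,0,0]},{"jaw":0.71,"offset":[0,0,0],"rot":[0,0,0]},{"jaw":0.71,"offset":[0,0,0],"rot":[0,0,0]},{"jaw":0.71,"offset":[0,0,0],"rot":[0,0,0]}])

```text
time_s: 46.3
eef_pos: [0.6316, -0.0637, 0.101]
eef_rot: [-0.001, 0.692, 0.722, -0.001]
wrist_force: [0.9, 0.8, -0.1]
opening: 0.709
grasp_force: 0.0
```

```bash
cat >> h.py <<'E'
def bay(P,yc):
    bx,by,z=inbox(P)
    with np.errstate(all='ignore'): m=(abs(bx)<45)&(abs(by-yc)<24)&(z>27)&(z<45)
    if m.sum()<50: print('bay',yc,'empty',m.sum()); return
    q=np.stack([bx[m],by[m]],1).astype(np.float32); k=np.linalg.lstsq(np.c_[q,np.ones(len(q))],z[m],rcond=None)[0]
    print('bay',yc,m.sum(),[np.round(v,1) for v in cv2.minAreaRect(q)],'z',np.round(np.percentile(z[m],[3,50,97]),1),'slope',np.round(k[:2],3))
E
python3 - <<'E'
from h import *
st();tip()
im,d,K,C=cam('wrist'); P=cloud(d,K,C)*1000; bay(P,-30.5); bay(P,-79.5)
clusters('scene',350,540,130,440,17,30)
plan([(417,363,130,83.5,10)])
E
```

```text
t 46.3 p [631.6 -63.7 101. ] q [-0.29  0.41  1.53 -0.    1.2  -0.33] eul [[-0.043, 0.999, -0.003], [0.999, 0.043, 0.001], [0.001, -0.003, -1.0]] F [ 0.9  0.8 -0.1] op 0.709 g 0.0
tip [632.7 -63.7 134. ] box [ -1.1 -79.2] yaw 92.5
bay -30.5 4808 [array([  3.1, -29.2]), array([44.2, 83.1]), np.float64(89.9)] z [32.  34.1 35.7] slope [0.008 0.019]
bay -79.5 4173 [array([  0.1, -80.2]), array([38.8, 56.1]), np.float64(89.9)] z [31.3 33.9 35.3] slope [ 0.001 -0.024]
scene 365 c [417.5 364.1] size [56. 40.] yaw -5.6 z 23.1
->  [417 363 130] 83.5
[[43.6, -19.7, 0.5], [-0.0, -0.0, 0.9]]
[[43.2, -20.4, 0.5], [-0.0, -0.0, 0.9]]
[[42.9, -21.1, 0.5], [-0.0, -0.0, 0.9]]
[[42.6, -21.8, 0.5], [-0.0, -0.0, 0.9]]
[[42.2, -22.4, 0.5], [-0.0, -0.0, 0.9]]
[[41.9, -23.1, 0.4], [-0.0, -0.0, 0.9]]
[[41.5, -23.7, 0.4], [-0.0, -0.0, 0.9]]
[[41.1, -24.4, 0.4], [-0.0, -0.0, 0.9]]
[[40.8, -25.0, 0.4], [-0.0, -0.0, 0.9]]
[[40.4, -25.7, 0.4], [-0.0, -0.0, 0.9]]
```

apply_moves(moves=[{"jaw":0.88,"offset":[43.5,-19.5,0],"rot":[0,0,0.9]},{"jaw":0.88,"offset":[43,-20.5,0],"rot":[0,0,0.9]},{"jaw":0.88,"offset":[43,-21,0],"rot":[0,0,0.9]},{"jaw":0.88,"offset":[42.5,-22,0],"rot":[0,0,0.9]},{"jaw":0.88,"offset":[42,-22.5,0],"rot":[0,0,0.9]}])

```text
time_s: 47.02
eef_pos: [0.5234, 0.15, 0.1018]
eef_rot: [-0.0, 0.72, 0.694, -0.0]
wrist_force: [0.7, 0.7, 1.7]
opening: 0.882
grasp_force: 0.0
```

apply_moves(moves=[{"jaw":0.88,"offset":[42,-23,0],"rot":[0,0,0.9]},{"jaw":0.88,"offset":[41.5,-23.5,0],"rot":[0,0,0.9]},{"jaw":0.88,"offset":[41,-24.5,0],"rot":[0,0,0.9]},{"jaw":0.88,"offset":[41,-25,0],"rot":[0,0,0.9]},{"jaw":0.88,"offset":[40.5,-25.5,0],"rot":[0,0,0.9]}])

```text
time_s: 47.65
eef_pos: [0.416, 0.3636, 0.1018]
eef_rot: [-0.0, 0.746, 0.665, -0.001]
wrist_force: [0.1, -0.3, -0.6]
opening: 0.886
grasp_force: 0.0
```

apply_moves(moves=[{"jaw":0.88,"offset":[0,0,35],"rot":[0,0,0]},{"jaw":0.88,"offset":[0,0,30],"rot":[0,0,0]},{"jaw":0.88,"offset":[0,0,0],"rot":[0,0,0]},{"jaw":0.88,"offset":[0,0,0],"rot":[0,0,0]},{"jaw":0.88,"offset":[0,0,0],"rot":[0,0,0]}])

```text
time_s: 48.28
eef_pos: [0.4184, 0.363, 0.039]
eef_rot: [0.0, 0.746, 0.666, 0.001]
wrist_force: [0.9, 1.2, -0.1]
opening: 0.88
grasp_force: 0.0
```

```bash
python3 - <<'E'
from h import *
st();tip();clusters('wrist',350,540,130,420,18,30)
plan([(417,363,5,84,1)])
E
```

```text
t 48.27 p [418.4 363.   39. ] q [0.5  0.34 1.78 0.   1.02 0.61] eul [[0.114, 0.993, 0.002], [0.993, -0.114, 0.001], [0.001, 0.002, -1.0]] F [ 0.9  1.2 -0.1] op 0.88 g 0.0
tip [419.3 362.8  72. ] box [-195.6  356.2] yaw 83.4
wrist 6384 c [416.2 363.1] size [56. 39.] yaw -6.8 z 24.0
->  [417 363   5] 84
[[-0.1, -2.4, 66.9], [0.1, -0.1, -0.6]]
```

apply_moves(moves=[{"jaw":0.88,"offset":[0.3,-2.5,35],"rot":[0,0,0]},{"jaw":0.88,"offset":[0,0,25],"rot":[0,0,0]},{"jaw":0.88,"offset":[0,0,7],"rot":[0,0,0]},{"jaw":0.4,"offset":[0,0,0],"rot":[0,0,0]},{"jaw":0.4,"offset":[0,0,0],"rot":[0,0,0]}])

```text
time_s: 48.95
eef_pos: [0.4161, 0.3639, -0.0279]
eef_rot: [0.0, 0.746, 0.666, 0.001]
wrist_force: [-0.1, -0.2, -0.4]
opening: 0.64
grasp_force: 64.0
```

apply_moves(moves=[{"jaw":0.4,"offset":[0,0,0],"rot":[0,0,0]},{"jaw":0.4,"offset":[0,0,-15],"rot":[0,0,0]},{"jaw":0.4,"offset":[0,0,-45],"rot":[0,0,0]},{"jaw":0.4,"offset":[0,0,-45],"rot":[0,0,0]},{"jaw":0.4,"offset":[0,0,0],"rot":[0,0,0]}])

```text
time_s: 49.58
eef_pos: [0.418, 0.365, 0.0809]
eef_rot: [0.001, 0.746, 0.666, 0.005]
wrist_force: [1.0, -0.2, -0.6]
opening: 0.639
grasp_force: 64.3
```

```bash
python3 - <<'E'
from h import *
st();tip();held()
x,y=b2w(1,-128.5)
plan([(x,y,112,92.5,12)])
E
```

```text
t 49.58 p [418.  365.   80.9] q [0.5  0.27 1.76 0.   1.1  0.62] eul [[0.114, 0.994, 0.008], [0.994, -0.114, 0.005], [0.005, 0.008, -1.0]] F [ 1.  -0.2 -0.6] op 0.639 g 64.3
tip [418.7 364.8 113.9] box [-196.2  358.2] yaw 83.5
held top, behind real tip:  19.4 tool x range [-18.4  18.8] slope x,y [ 0.024 -0.004]
->  [ 636.9 -112.8  112. ] 92.5
[[-37.4, 22.7, -0.1], [0.0, -0.0, -0.8]]
[[-37.7, 22.2, -0.1], [0.0, -0.0, -0.8]]
[[-38.0, 21.7, -0.1], [0.0, -0.0, -0.8]]
[[-38.3, 21.2, -0.1], [0.0, -0.0, -0.8]]
[[-38.5, 20.7, -0.1], [0.0, -0.0, -0.8]]
[[-38.8, 20.2, -0.1], [0.0, -0.0, -0.8]]
[[-39.1, 19.7, -0.1], [0.0, -0.0, -0.8]]
[[-39.3, 19.2, -0.1], [0.0, -0.0, -0.8]]
[[-39.6, 18.7, -0.1], [0.0, -0.0, -0.8]]
[[-39.8, 18.1, -0.1], [0.0, -0.0, -0.8]]
[[-40.0, 17.6, -0.1], [0.0, -0.0, -0.8]]
[[-40.3, 17.1, -0.0], [0.0, -0.0, -0.8]]
```

apply_moves(moves=[{"jaw":0.4,"offset":[-37.5,22.5,0],"rot":[0,0,-0.8]},{"jaw":0.4,"offset":[-37.5,22,0],"rot":[0,0,-0.8]},{"jaw":0.4,"offset":[-38,21.5,0],"rot":[0,0,-0.8]},{"jaw":0.4,"offset":[-38.5,21,0],"rot":[0,0,-0.8]},{"jaw":0.4,"offset":[-38.5,20.5,0],"rot":[0,0,-0.8]}])

```text
time_s: 50.25
eef_pos: [0.5048, 0.1631, 0.0744]
eef_rot: [-0.001, 0.722, 0.691, -0.001]
wrist_force: [1.7, 0.3, -1.1]
opening: 0.641
grasp_force: 64.1
```

apply_moves(moves=[{"jaw":0.4,"offset":[-39,20,0],"rot":[0,0,-0.8]},{"jaw":0.4,"offset":[-39,19.5,0],"rot":[0,0,-0.8]},{"jaw":0.4,"offset":[-39.5,19,0],"rot":[0,0,-0.8]},{"jaw":0.4,"offset":[-39.5,18.5,0],"rot":[0,0,-0.8]},{"jaw":0.4,"offset":[-40,18,0],"rot":[0,0,-0.8]}])

```text
time_s: 50.88
eef_pos: [0.5966, -0.0351, 0.0741]
eef_rot: [-0.001, 0.698, 0.716, -0.001]
wrist_force: [0.3, -0.4, -0.2]
opening: 0.639
grasp_force: 64.1
```

apply_moves(moves=[{"jaw":0.4,"offset":[-40,17.5,0],"rot":[0,0,-0.8]},{"jaw":0.4,"offset":[-40,17,0],"rot":[0,0,-0.8]},{"jaw":0.4,"offset":[0,0,0],"rot":[0,0,0]},{"jaw":0.4,"offset":[0,0,0],"rot":[0,0,0]},{"jaw":0.4,"offset":[0,0,0],"rot":[0,0,0]}])

```text
time_s: 51.5
eef_pos: [0.6335, -0.1114, 0.0748]
eef_rot: [-0.001, 0.688, 0.726, -0.0]
wrist_force: [0.3, 0.1, -0.5]
opening: 0.642
grasp_force: 64.1
```

```bash
python3 - <<'E'
from h import *
st();tip();held()
x,y=b2w(1,-128.5)
plan([(x,y,15,92.5,1)])
E
```

```text
t 51.5 p [ 633.5 -111.4   74.8] q [-0.36  0.46  1.52  0.    1.16 -0.41] eul [[-0.055, 0.999, -0.002], [0.999, 0.055, 0.001], [0.001, -0.002, -1.0]] F [ 0.3  0.1 -0.5] op 0.642 g 64.1
tip [ 634.6 -111.4  107.8] box [  -1.3 -127. ] yaw 93.1
held top, behind real tip:  19.4 tool x range [-18.7  18.7] slope x,y [ 0.023 -0.004]
->  [ 636.9 -112.8   15. ] 92.5
[[-1.6, 2.1, 93.1], [-0.1, -0.0, 0.6]]
```

apply_moves(moves=[{"jaw":0.4,"offset":[-1.5,2,35],"rot":[0,0,0.6]},{"jaw":0.4,"offset":[0,0,35],"rot":[0,0,0]},{"jaw":0.4,"offset":[0,0,15],"rot":[0,0,0]},{"jaw":0.4,"offset":[0,0,8],"rot":[0,0,0]},{"jaw":0.4,"offset":[0,0,0],"rot":[0,0,0]}])

```text
time_s: 52.18
eef_pos: [0.6371, -0.1141, -0.0167]
eef_rot: [0.0, 0.692, 0.722, 0.0]
wrist_force: [-0.2, -0.1, -0.6]
opening: 0.641
grasp_force: 65.4
```

apply_moves(moves=[{"jaw":0.71,"offset":[0,0,0],"rot":[0,0,0]},{"jaw":0.71,"offset":[0,0,0],"rot":[0,0,0]},{"jaw":0.71,"offset":[0,0,0],"rot":[0,0,0]},{"jaw":0.71,"offset":[0,0,-10],"rot":[0,0,0]},{"jaw":0.71,"offset":[0,0,-30],"rot":[0,0,0]}])

```text
time_s: 52.8
eef_pos: [0.6349, -0.1137, 0.0215]
eef_rot: [-0.002, 0.692, 0.722, -0.001]
wrist_force: [-0.7, -0.1, -0.1]
opening: 0.711
grasp_force: 0.0
```

apply_moves(moves=[{"jaw":0.4,"offset":[0,0,-50],"rot":[0,0,0]},{"jaw":0.4,"offset":[-30,0,-50],"rot":[0,0,0]},{"jaw":0.4,"offset":[-50,0,0],"rot":[0,0,0]},{"jaw":0.4,"offset":[0,0,0],"rot":[0,0,0]},{"jaw":0.4,"offset":[0,0,0],"rot":[0,0,0]}])

```text
time_s: 53.42
eef_pos: [0.6395, -0.1938, 0.1223]
eef_rot: [-0.001, 0.692, 0.722, 0.0]
wrist_force: [-0.1, 0.5, -0.4]
opening: 0.398
grasp_force: 0.0
```

```bash
python3 - <<'E'
from h import *
st();tip()
im,d,K,C=cam('wrist'); save(im,'w12.png'); P=cloud(d,K,C)*1000; [bay(P,v) for v in (-30.5,-79.5,-128.5)]
for n in ('wrist','scene'):
    im,d,K,C=cam(n); P=cloud(d,K,C)*1000; bx,by,z=inbox(P)
    with np.errstate(all='ignore'): g=(abs(bx)<14)&(by>-290)&(by<-168)&(z>40)&(z<140)&((d>.14) if n=='wrist' else True)
    Q=np.stack([bx[g],by[g],z[g]],1)
    if len(Q)>20: k=np.polyfit(Q[:,1],Q[:,2],1); print(n,len(Q),'keeper',180+np.degrees(np.arctan(k[0])))
    with np.errstate(all='ignore'): g=(abs(bx)<9)&(by>-285)&(by<-240)&(z>60)&(z<130)&((d>.14) if n=='wrist' else True)
    print(n,'end pts',g.sum(),np.round(np.percentile(np.stack([bx[g],by[g],z[g]],1),[3,50,97],axis=0),1).tolist() if g.sum()>5 else '')
E
```

```text
t 53.42 p [ 639.5 -193.8  122.3] q [-0.47  0.46  1.42  0.    1.27 -0.51] eul [[-0.042, 0.999, -0.001], [0.999, 0.042, 0.001], [0.001, -0.001, -1.0]] F [-0.1  0.5 -0.4] op 0.398 g 0.0
tip [ 640.5 -193.8  155.3] box [   1.1 -209.5] yaw 92.4
bay -30.5 empty 0
bay -79.5 3883 [array([  0.3, -86. ]), array([28.8, 56. ]), np.float64(89.7)] z [30.8 33.8 35.3] slope [0.003 0.045]
bay -128.5 4509 [array([   2.1, -131.9]), array([40.9, 56.1]), np.float64(89.9)] z [31.5 33.9 35.4] slope [-0.001 -0.01 ]
wrist 6009 keeper 143.07885905922092
wrist end pts 1354 [[-5.8, -268.3, 104.7], [-0.1, -254.5, 115.5], [5.7, -240.7, 125.3]]
scene 300 keeper 142.86481399205522
scene end pts 45 [[-6.0, -266.1, 102.8], [-0.7, -250.1, 113.0], [5.4, -240.9, 125.4]]
```

View pics/w12.png

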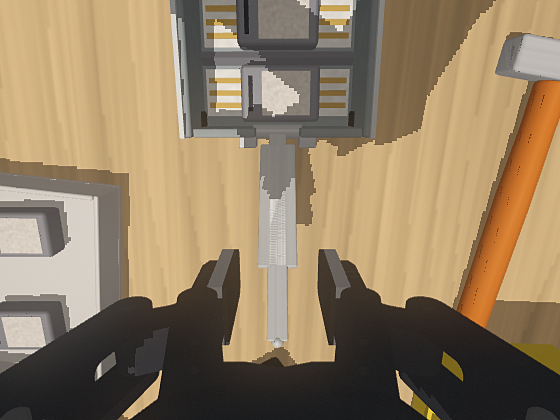

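```bash
python3 - <<'E'
from h import *
a0=arc(np.radians(143)); x,y=b2w(0,a0[0]); print(a0,x,y)
plan([(x,y,155,92.5,2),(x,y,a0[1]-6.3,92.5,2)])
th=np.radians(np.r_[np.arange(143,0,-6),0]); a=np.array([arc(t) for t in th]); D=np.diff(a,axis=0)
print([(round(float(np.degrees(t))),[round(float(d[0]),1),0,round(float(-d[1]),1)]) for t,d in zip(th[1:],D)])
E
```

```text
(np.float64(-257.044422364682), np.float64(106.12961976426612)) 641.512120229224 -241.2997730309715
->  [ 641.5 -241.3  155. ] 92.5
[[-24.3, -0.7, -0.0], [-0.0, -0.0, 0.0]]
[[-24.3, -0.7, -0.0], [-0.0, -0.0, 0.0]]
->  [ 641.5 -241.3   99.8] 92.5
[[0.0, 0.0, 27.6], [0.0, 0.0, 0.0]]
[[0.0, 0.0, 27.6], [0.0, 0.0, 0.0]]
[(137, [7.7, 0, -10.2]), (131, [8.7, 0, -9.3]), (125, [9.7, 0, -8.4]), (119, [10.5, 0, -7.3]), (113, [11.2, 0, -6.2]), (107, [11.8, 0, -5.0]), (101, [12.2, 0, -3.7]), (95, [12.6, 0, -2.4]), (89, [12.7, 0, -1.1]), (83, [12.8, 0, 0.3]), (77, [12.7, 0, 1.6]), (71, [12.4, 0, 2.9]), (65, [12.1, 0, 4.2]), (59, [11.6, 0, 5.4]), (53, [10.9, 0, 6.6]), (47, [10.2, 0, 7.7]), (41, [9.3, 0, 8.7]), (35, [8.4, 0, 9.7]), (29, [7.3, 0, 10.5]), (23, [6.2, 0, 11.2]), (17, [5.0, 0, 11.8]), (11, [3.7, 0, 12.2]), (5, [2.4, 0, 12.6]), (0, [1.0, 0, 10.6])]
```

apply_moves(moves=[{"jaw":0.4,"offset":[-24,-0.7,0],"rot":[0,0,0]},{"jaw":0.4,"offset":[-24,-0.7,0],"rot":[0,0,0]},{"jaw":0.4,"offset":[0,0,28],"rot":[0,0,0]},{"jaw":0.4,"offset":[0,0,27],"rot":[0,0,0]},{"jaw":0.4,"offset":[0,0,0],"rot":[0,0,0]}])

```text
time_s: 54.2
eef_pos: [0.6385, -0.2426, 0.0645]
eef_rot: [-0.003, 0.692, 0.722, -0.001]
wrist_force: [-1.0, 0.0, -0.5]
opening: 0.401
grasp_force: 0.0
```

apply_moves(moves=[{"jaw":0,"offset":[0,0,0],"rot":[0,0,0]},{"jaw":0,"offset":[0,0,0],"rot":[0,0,0]},{"jaw":0,"offset":[0,0,0],"rot":[0,0,0]},{"jaw":0,"offset":[0,0,0],"rot":[0,0,0]},{"jaw":0,"offset":[0,0,0],"rot":[0,0,0]}])

```text
time_s: 54.82
eef_pos: [0.6411, -0.2435, 0.0689]
eef_rot: [0.001, 0.692, 0.722, -0.0]
wrist_force: [-4.1, -3.7, 4.3]
opening: 0.128
grasp_force: 62.1
```

```bash
python3 - <<'E'
from h import *
st();tip()
E
```

```text
t 54.83 p [ 641.1 -243.5   68.9] q [-0.53  0.55  1.4  -0.    1.19 -0.58] eul [[-0.043, 0.999, 0.001], [0.999, 0.043, -0.002], [-0.002, 0.001, -1.0]] F [-4.1 -3.7  4.3] op 0.128 g 62.1
tip [ 642.1 -243.4  101.9] box [   0.4 -259.1] yaw 92.5
```

apply_moves(moves=[{"jaw":0,"offset":[7.7,0,-10.2],"rot":[0,0,0]},{"jaw":0,"offset":[8.7,0,-9.3],"rot":[0,0,0]},{"jaw":0,"offset":[9.7,0,-8.4],"rot":[0,0,0]},{"jaw":0,"offset":[10.5,0,-7.3],"rot":[0,0,0]},{"jaw":0,"offset":[11.2,0,-6.2],"rot":[0,0,0]}])

```text
time_s: 55.45
eef_pos: [0.6384, -0.193, 0.1089]
eef_rot: [-0.0, 0.692, 0.722, 0.0]
wrist_force: [2.0, -1.1, -6.9]
opening: 0.122
grasp_force: 58.4
```

apply_moves(moves=[{"jaw":0,"offset":[11.8,0,-5],"rot":[0,0,0]},{"jaw":0,"offset":[12.2,0,-3.7],"rot":[0,0,0]},{"jaw":0,"offset":[12.6,0,-2.4],"rot":[0,0,0]},{"jaw":0,"offset":[12.7,0,-1.1],"rot":[0,0,0]},{"jaw":0,"offset":[12.8,0,0.3],"rot":[0,0,0]}])

```text
time_s: 56.08
eef_pos: [0.6361, -0.1321, 0.1217]
eef_rot: [0.001, 0.692, 0.722, -0.0]
wrist_force: [-2.2, -3.9, 0.3]
opening: 0.12
grasp_force: 58.5
```

```bash
python3 - <<'E'
from h import *
st();tip();print(arc(np.radians(83)))
E
```

```text
t 56.08 p [ 636.1 -132.1  121.7] q [-0.39  0.42  1.48 -0.    1.25 -0.43] eul [[-0.043, 0.999, 0.001], [0.999, 0.043, -0.001], [-0.001, 0.001, -1.0]] F [-2.2 -3.9  0.3] op 0.12 g 58.5
tip [ 637.  -132.   154.7] box [   0.3 -147.7] yaw 92.5
(np.float64(-147.08721701441993), np.float64(159.32184656067216))
```

apply_moves(moves=[{"jaw":0,"offset":[12.7,0,1.6],"rot":[0,0,0]},{"jaw":0,"offset":[12.4,0,2.9],"rot":[0,0,0]},{"jaw":0,"offset":[12.1,0,4.2],"rot":[0,0,0]},{"jaw":0,"offset":[11.6,0,5.4],"rot":[0,0,0]},{"jaw":0,"offset":[10.9,0,6.6],"rot":[0,0,0]}])

```text
time_s: 56.7
eef_pos: [0.6338, -0.0705, 0.1023]
eef_rot: [-0.0, 0.692, 0.722, 0.001]
wrist_force: [-6.1, 3.1, 14.0]
opening: 0.118
grasp_force: 59.4
```

apply_moves(moves=[{"jaw":0,"offset":[10.2,0,7.7],"rot":[0,0,0]},{"jaw":0,"offset":[9.3,0,8.7],"rot":[0,0,0]},{"jaw":0,"offset":[8.4,0,9.7],"rot":[0,0,0]},{"jaw":0,"offset":[7.3,0,10.5],"rot":[0,0,0]},{"jaw":0,"offset":[6.2,0,11.2],"rot":[0,0,0]}])

```text
time_s: 57.32
eef_pos: [0.6317, -0.0263, 0.0539]
eef_rot: [-0.002, 0.691, 0.723, 0.002]
wrist_force: [-3.4, 11.1, 11.1]
opening: 0.122
grasp_force: 80.4
```

apply_moves(moves=[{"jaw":0,"offset":[5,0,11.8],"rot":[0,0,0]},{"jaw":0,"offset":[3.7,0,12.2],"rot":[0,0,0]},{"jaw":0,"offset":[2.4,0,9],"rot":[0,0,0]},{"jaw":0,"offset":[0,0,0],"rot":[0,0,0]},{"jaw":0,"offset":[0,0,0],"rot":[0,0,0]}])

```text
time_s: 57.95
eef_pos: [0.6309, -0.0174, 0.0191]
eef_rot: [-0.001, 0.692, 0.722, 0.001]
wrist_force: [-0.5, 8.6, 6.7]
opening: 0.118
grasp_force: 115.3
```

```bash
python3 - <<'E'
from h import *
st();tip()
E
```

```text
t 57.95 p [630.9 -17.4  19.1] q [-0.22  0.51  1.57  0.    1.06 -0.26] eul [[-0.043, 0.999, -0.0], [0.999, 0.043, 0.004], [0.004, -0.0, -1.0]] F [-0.5  8.6  6.7] op 0.118 g 115.3
tip [631.9 -17.5  52.1] box [  0.2 -33.1] yaw 92.5
```

apply_moves(moves=[{"jaw":0,"offset":[-0.5,0,4],"rot":[0,0,0]},{"jaw":0,"offset":[0,0,4],"rot":[0,0,0]},{"jaw":0,"offset":[0,0,4],"rot":[0,0,0]},{"jaw":0,"offset":[0,0,2],"rot":[0,0,0]},{"jaw":0,"offset":[0,0,0],"rot":[0,0,0]}])

```text
time_s: 58.58
eef_pos: [0.6309, -0.0185, 0.0049]
eef_rot: [-0.001, 0.692, 0.722, 0.001]
wrist_force: [1.8, 9.7, 1.7]
opening: 0.127
grasp_force: 119.7
```

```bash
python3 - <<'E'
from h import *
st();tip()
im,d,K,C=cam('wrist'); P=cloud(d,K,C)*1000; bx,by,z=inbox(P)
with np.errstate(all='ignore'): g=(abs(bx)<6)&(by>-30)&(by<-14)&(z>30)&(z<60)
print(g.sum(), np.percentile(z[g],[5,50,95]) if g.sum() else '')
im,d,K,C=cam('scene'); P=cloud(d,K,C)*1000; bx,by,z=inbox(P)
with np.errstate(all='ignore'): g=(abs(bx)<8)&(by>-140)&(by<-20)&(z>36)&(z<60)
k=np.polyfit(by[g],z[g],1) if g.sum()>10 else 0; print('scene',g.sum(),k)
E
```

```text
t 58.58 p [630.9 -18.5   4.9] q [-0.22  0.53  1.58  0.    1.03 -0.26] eul [[-0.043, 0.999, -0.0], [0.999, 0.043, 0.003], [0.003, -0.0, -1.0]] F [1.8 9.7 1.7] op 0.127 g 119.7
tip [631.9 -18.6  37.9] box [  0.1 -34.1] yaw 92.5
817 [33.27289249 34.30825211 39.99868101]
scene 13 [ 1.44459754 79.55941586]
```

apply_moves(moves=[{"jaw":0,"offset":[-0.5,0,1.5],"rot":[0,0,0]},{"jaw":0,"offset":[0,0,0],"rot":[0,0,0]},{"jaw":0.4,"offset":[0,0,0],"rot":[0,0,0]},{"jaw":0.4,"offset":[0,0,0],"rot":[0,0,0]},{"jaw":0.4,"offset":[0,0,0],"rot":[0,0,0]}])

```text
time_s: 59.3
eef_pos: [0.6309, -0.0216, 0.0035]
eef_rot: [-0.0, 0.692, 0.722, -0.0]
wrist_force: [-0.1, -0.2, 0.2]
opening: 0.4
grasp_force: 0.0
```

apply_moves(moves=[{"jaw":0.4,"offset":[0,0,-20],"rot":[0,0,0]},{"jaw":0.4,"offset":[0,0,-40],"rot":[0,0,0]},{"jaw":0,"offset":[-50,0,-50],"rot":[0,0,0]},{"jaw":0,"offset":[-50,0,-40],"rot":[0,0,0]},{"jaw":0,"offset":[0,0,0],"rot":[0,0,0]}])

```text
time_s: 59.92
eef_pos: [0.6383, -0.1189, 0.1535]
eef_rot: [0.005, 0.693, 0.721, 0.002]
wrist_force: [-0.3, -0.1, -0.1]
opening: -0.003
grasp_force: 0.0
```

```bash
python3 - <<'E'
from h import *
st();tip()
im,d,K,C=cam('wrist'); save(im,'w13.png'); P=cloud(d,K,C)*1000; bx,by,z=inbox(P)
for lo in range(-150,-10,20):
    with np.errstate(all='ignore'): g=(abs(bx)<5)&(by>lo)&(by<lo+20)&(z>30)&(z<70)
    if g.sum()>5: print(lo,g.sum(),np.round(np.percentile(z[g],[5,50,95]),1))
for v in (-30.5,-79.5,-128.5):
    with np.errstate(all='ignore'): g=(abs(bx)>15)&(abs(bx)<45)&(abs(by-v)<24)&(z>27)&(z<45)
    if g.sum()>20: print('bay',v,g.sum(),np.round(np.percentile(bx[g],[2,98]),1),np.round(np.percentile(by[g],[2,98]),1),np.round(np.percentile(z[g],[3,50,97]),1))
E
```

```text
t 59.92 p [ 638.3 -118.9  153.5] q [-0.37  0.38  1.46 -0.    1.29 -0.4 ] eul [[-0.039, 0.999, 0.01], [0.999, 0.039, -0.005], [-0.005, 0.01, -1.0]] F [-0.3 -0.1 -0.1] op -0.003 g 0.0
tip [ 639.  -118.8  186.5] box [   2.8 -134.5] yaw 92.2
-150 267 [41.9 43.6 45.1]
-130 290 [44.4 46.  47.6]
-110 328 [47.  48.5 49.9]
-90 343 [49.5 51.  52.6]
-70 402 [51.9 53.6 55.2]
-50 463 [54.6 66.5 68.9]
-30 331 [45.2 58.  62.4]
bay -30.5 2196 [-39.1  38.8] [-50.3  -7. ] [30.  33.8 42.4]
bay -79.5 1515 [-27.1  27.5] [-98.8 -62.1] [31.5 33.7 35.2]
bay -128.5 1335 [-25.4  29.2] [-149.2 -112. ] [31.2 33.8 35.4]
```

View pics/w13.png

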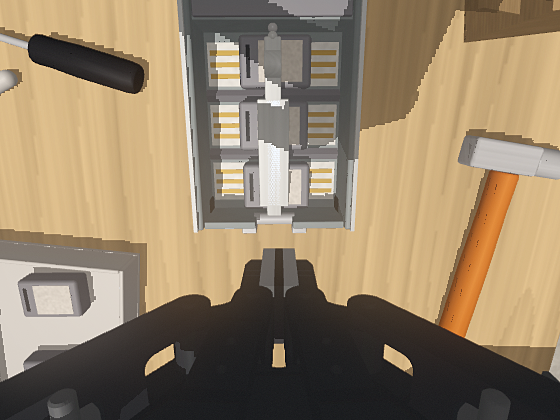

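apply_moves(moves=[{"jaw":0,"offset":[33,-0.5,0],"rot":[0,0,-0.2]},{"jaw":0,"offset":[33,-0.5,0],"rot":[0,0,-0.1]},{"jaw":0,"offset":[32,-0.5,0],"rot":[0,0,0]},{"jaw":0,"offset":[0,0,50],"rot":[0,0,0]},{"jaw":0,"offset":[0,0,50],"rot":[0,0,0]}])

```text
time_s: 60.6
eef_pos: [0.6285, -0.0141, 0.0458]
eef_rot: [-0.0, 0.689, 0.725, 0.0]
wrist_force: [0.4, -0.8, -0.2]
opening: -0.004
grasp_force: 0.0
```

apply_moves(moves=[{"jaw":0,"offset":[0,0,0],"rot":[0,0,0]},{"jaw":0,"offset":[0,0,0],"rot":[0,0,0]},{"jaw":0,"offset":[0,0,0],"rot":[0,0,0]},{"jaw":0,"offset":[0,0,0],"rot":[0,0,0]},{"jaw":0,"offset":[0,0,0],"rot":[0,0,0]}])

```text
time_s: 61.22
eef_pos: [0.6297, -0.0166, 0.0481]
eef_rot: [0.001, 0.69, 0.724, 0.0]
wrist_force: [-0.1, 0.4, -0.3]
opening: 0.0
grasp_force: 0.0
```

```bash
python3 - <<'E'
from h import *
st();tip()
x,y=b2w(0,-35); plan([(x,y,55,92.5,1)])
E
```

```text
t 61.23 p [629.7 -16.6  48.1] q [-0.21  0.47  1.57  0.    1.1  -0.26] eul [[-0.048, 0.999, 0.002], [0.999, 0.048, -0.0], [-0.0, 0.002, -1.0]] F [-0.1  0.4 -0.3] op 0.0 g 0.0
tip [630.7 -16.5  81.1] box [ -1. -32.] yaw 92.8
->  [631.8 -19.5  55. ] 92.5
[[-3.0, 1.0, 26.1], [0.1, 0.0, 0.3]]
```

apply_moves(moves=[{"jaw":0,"offset":[-3,1,10],"rot":[0,0,0.3]},{"jaw":0,"offset":[0,0,7],"rot":[0,0,0]},{"jaw":0,"offset":[0,0,6],"rot":[0,0,0]},{"jaw":0,"offset":[0,0,4],"rot":[0,0,0]},{"jaw":0,"offset":[0,0,0],"rot":[0,0,0]}])

```text
time_s: 61.85
eef_pos: [0.6305, -0.0192, 0.0217]
eef_rot: [0.0, 0.692, 0.722, -0.0]
wrist_force: [-6.1, 0.6, 15.9]
opening: 0.004
grasp_force: 7.4
```

apply_moves(moves=[{"jaw":0,"offset":[0,0,1],"rot":[0,0,0]},{"jaw":0,"offset":[0,0,1],"rot":[0,0,0]},{"jaw":0,"offset":[0,0,1],"rot":[0,0,0]},{"jaw":0,"offset":[0,0,0],"rot":[0,0,0]},{"jaw":0,"offset":[0,0,0],"rot":[0,0,0]}])

```text
time_s: 62.48
eef_pos: [0.6308, -0.0192, 0.0212]
eef_rot: [0.0, 0.691, 0.722, 0.0]
wrist_force: [-13.7, 2.6, 29.5]
opening: -0.003
grasp_force: 15.2
```

apply_moves(moves=[{"jaw":0,"offset":[0,0,-10],"rot":[0,0,0]},{"jaw":0,"offset":[0,0,-40],"rot":[0,0,0]},{"jaw":0,"offset":[-40,0,-50],"rot":[0,0,0]},{"jaw":0,"offset":[-50,0,-30],"rot":[0,0,0]},{"jaw":0,"offset":[0,0,0],"rot":[0,0,0]}])

```text
time_s: 63.1
eef_pos: [0.6362, -0.1124, 0.1491]
eef_rot: [0.003, 0.693, 0.721, 0.001]
wrist_force: [-0.4, 0.1, 0.0]
opening: 0.003
grasp_force: 0.0
```

```bash
python3 - <<'E'
from h import *
st();tip()
im,d,K,C=cam('wrist'); save(im,'w14.png'); P=cloud(d,K,C)*1000; bx,by,z=inbox(P)
for lo in range(-150,-10,20):
    with np.errstate(all='ignore'): g=(abs(bx)<5)&(by>lo)&(by<lo+20)&(z>36)&(z<70)
    if g.sum()>5: print(lo,g.sum(),np.round(np.percentile(z[g],[5,50,95]),1))
for v in (-30.5,-79.5,-128.5):
    with np.errstate(all='ignore'): g=(abs(bx)>15)&(abs(bx)<35)&(abs(by-v)<19)&(z>27)&(z<45)
    if g.sum()>20: print('bay',v,g.sum(),np.round(np.percentile(bx[g],[2,98]),1),np.round(np.percentile(by[g],[2,98]),1),np.round(np.percentile(z[g],[3,50,97]),1))
x,y=b2w(0,171); plan([(x,y,150,92.5,7)])
E
```

```text
t 63.1 p [ 636.2 -112.4  149.1] q [-0.36  0.38  1.47 -0.    1.29 -0.4 ] eul [[-0.039, 0.999, 0.006], [0.999, 0.039, -0.003], [-0.003, 0.006, -1.0]] F [-0.4  0.1  0. ] op 0.003 g 0.0
tip [ 637.  -112.3  182.1] box [   1.1 -128. ] yaw 92.2
-150 279 [40.3 41.5 42.5]
-130 291 [40.2 41.4 42.4]
-110 322 [40.1 41.3 42.4]
-90 336 [40.1 41.2 42.4]
-70 354 [40.2 41.3 42.5]
-50 416 [40.5 51.3 53.5]
-30 316 [39.8 41.9 50.8]
bay -30.5 1694 [-25.4  29.2] [-48.8 -13.5] [31.4 33.7 35.4]
bay -79.5 1472 [-27.   27.4] [-97.6 -62.2] [31.7 33.8 35.2]
bay -128.5 1266 [-25.2  29.1] [-146.7 -111.9] [31.2 33.8 35.3]
->  [622.8 186.3 150. ] 92.5
[[42.4, -0.1, 4.2], [0.0, 0.0, -0.0]]
[[42.4, -0.1, 4.2], [0.0, 0.0, -0.0]]
[[42.4, -0.1, 4.2], [0.0, 0.0, -0.0]]
[[42.4, -0.1, 4.2], [0.0, 0.0, -0.0]]
[[42.4, -0.0, 4.2], [0.0, 0.0, -0.0]]
[[42.4, -0.0, 4.2], [0.0, 0.0, -0.0]]
[[42.4, 0.0, 4.2], [0.0, 0.0, -0.0]]
```

apply_moves(moves=[{"jaw":0,"offset":[40,0,2],"rot":[0,0,0]},{"jaw":0,"offset":[40,0,2],"rot":[0,0,0]},{"jaw":0,"offset":[40,0,2],"rot":[0,0,0]},{"jaw":0,"offset":[40,0,2],"rot":[0,0,0]},{"jaw":0,"offset":[40,0,2],"rot":[0,0,0]}])

```text
time_s: 63.78
eef_pos: [0.6235, 0.0944, 0.1335]
eef_rot: [-0.002, 0.691, 0.723, -0.001]
wrist_force: [0.6, -0.6, -0.5]
opening: 0.001
grasp_force: 0.0
```

apply_moves(moves=[{"jaw":0,"offset":[40,0,2],"rot":[0,0,0]},{"jaw":0,"offset":[40,0,2],"rot":[0,0,0]},{"jaw":0,"offset":[40,0,2],"rot":[0,0,0]},{"jaw":0,"offset":[42,0,2],"rot":[0,0,0]},{"jaw":0,"offset":[0,0,0],"rot":[0,0,0]}])

```text
time_s: 64.4
eef_pos: [0.6156, 0.2574, 0.1252]
eef_rot: [-0.002, 0.69, 0.724, -0.001]
wrist_force: [-0.2, -0.3, 0.7]
opening: -0.001
grasp_force: 0.0
```

apply_moves(moves=[{"jaw":0,"offset":[0,0,40],"rot":[0,0,0]},{"jaw":0,"offset":[0,0,35],"rot":[0,0,0]},{"jaw":0,"offset":[0,0,0],"rot":[0,0,0]},{"jaw":0,"offset":[0,0,0],"rot":[0,0,0]},{"jaw":0,"offset":[0,0,0],"rot":[0,0,0]}])

```text
time_s: 65.03
eef_pos: [0.6199, 0.2536, 0.0549]
eef_rot: [0.001, 0.692, 0.722, 0.001]
wrist_force: [0.0, -0.2, 0.4]
opening: 0.0
grasp_force: 0.0
```

```bash
python3 - <<'E'
from h import *
st();tip()
for n in ('scene','top'):
    im,d,K,C=cam(n); P=cloud(d,K,C)*1000; bx,by,z=inbox(P)
    with np.errstate(all='ignore'): g=(abs(bx)<30)&(by>130)&(by<222)&(z>64)&(z<74); e=(abs(bx)<50)&(by>100)&(by<222)&(z>56)
    print(n,'ribs by',np.round(np.percentile(by[g],[1,10,30,50,70,90,99]),0) if g.sum() else 0,'cover end',np.percentile(by[e],[97,99]) if e.sum() else 0)
plan([(*b2w(0,234),61,92.5,2),(*b2w(0,120),61,92.5,5),(*b2w(0,59),61,92.5,5)])
E
```

```text
t 65.03 p [619.9 253.6  54.9] q [ 0.21  0.53  1.46 -0.    1.15  0.17] eul [[-0.043, 0.999, 0.003], [0.999, 0.043, 0.001], [0.001, 0.003, -1.0]] F [ 0.  -0.2  0.4] op 0.0 g 0.0
tip [620.8 253.6  87.9] box [  0.9 238.3] yaw 92.5
scene ribs by [138. 148. 149. 151. 151. 168. 172.] cover end [219.30869935 221.15042854]
top ribs by [131. 141. 151. 168. 186. 199. 199.] cover end [220.20926335 221.40333482]
->  [620.1 249.3  61. ] 92.5
[[-2.1, -0.4, 13.3], [0.1, -0.0, -0.0]]
[[-2.1, -0.3, 13.3], [0.1, -0.0, -0.0]]
->  [625.1 135.4  61. ] 92.5
[[-22.8, 0.0, 0.0], [0.0, 0.0, 0.0]]
[[-22.8, 0.0, 0.0], [0.0, 0.0, 0.0]]
[[-22.8, 0.0, 0.0], [0.0, 0.0, 0.0]]
[[-22.8, 0.0, 0.0], [0.0, 0.0, 0.0]]
[[-22.8, 0.0, 0.0], [0.0, 0.0, 0.0]]
->  [627.7  74.4  61. ] 92.5
[[-12.2, -0.0, 0.0], [0.0, 0.0, 0.0]]
[[-12.2, -0.0, 0.0], [0.0, 0.0, 0.0]]
[[-12.2, -0.0, 0.0], [0.0, 0.0, 0.0]]
[[-12.2, -0.0, 0.0], [0.0, 0.0, 0.0]]
[[-12.2, -0.0, 0.0], [0.0, 0.0, 0.0]]
```

apply_moves(moves=[{"jaw":0,"offset":[0,0,17],"rot":[0,0,0]},{"jaw":0,"offset":[0,0,10],"rot":[0,0,0]},{"jaw":0,"offset":[-10,0,0],"rot":[0,0,0]},{"jaw":0,"offset":[-15,0,0],"rot":[0,0,0]},{"jaw":0,"offset":[-15,0,0],"rot":[0,0,0]}])

```text
time_s: 65.75
eef_pos: [0.6204, 0.2127, 0.0259]
eef_rot: [-0.0, 0.692, 0.722, 0.0]
wrist_force: [0.6, 4.0, -2.6]
opening: -0.004
grasp_force: 1.6
```

apply_moves(moves=[{"jaw":0,"offset":[-20,0,0],"rot":[0,0,0]},{"jaw":0,"offset":[-20,0,0],"rot":[0,0,0]},{"jaw":0,"offset":[-20,0,0],"rot":[0,0,0]},{"jaw":0,"offset":[-20,0,0],"rot":[0,0,0]},{"jaw":0,"offset":[-15,0,0],"rot":[0,0,0]}])

```text
time_s: 66.38
eef_pos: [0.6245, 0.1169, 0.0259]
eef_rot: [0.0, 0.692, 0.722, 0.0]
wrist_force: [1.6, 3.2, -1.2]
opening: 0.003
grasp_force: 1.6
```

```bash
python3 - <<'E'
from h import *
st();tip()
E
```

```text
t 66.38 p [624.5 116.9  25.9] q [-0.    0.51  1.56 -0.    1.07 -0.04] eul [[-0.042, 0.999, 0.0], [0.999, 0.042, -0.0], [-0.0, 0.0, -1.0]] F [ 1.6  3.2 -1.2] op 0.003 g 1.6
tip [625.5 117.   58.9] box [ -0.4 101.6] yaw 92.4
```

apply_moves(moves=[{"jaw":0,"offset":[-12,0,-1],"rot":[0,0,0]},{"jaw":0,"offset":[-12,0,0],"rot":[0,0,0]},{"jaw":0,"offset":[-8,0,0],"rot":[0,0,0]},{"jaw":0,"offset":[-5,0,0],"rot":[0,0,0]},{"jaw":0,"offset":[-4,0,0],"rot":[0,0,0]}])

```text
time_s: 67.0
eef_pos: [0.6258, 0.0786, 0.0268]
eef_rot: [-0.001, 0.691, 0.722, 0.0]
wrist_force: [0.1, 4.9, -0.6]
opening: -0.002
grasp_force: 2.1
```

apply_moves(moves=[{"jaw":0,"offset":[-1.5,0,0],"rot":[0,0,0]},{"jaw":0,"offset":[-1,0,0],"rot":[0,0,0]},{"jaw":0,"offset":[-1,0,0],"rot":[0,0,0]},{"jaw":0,"offset":[0,0,0],"rot":[0,0,0]},{"jaw":0,"offset":[0,0,0],"rot":[0,0,0]}])

```text
time_s: 67.62
eef_pos: [0.6261, 0.074, 0.0268]
eef_rot: [-0.0, 0.692, 0.722, -0.0]
wrist_force: [-2.0, 2.8, 0.0]
opening: 0.004
grasp_force: 1.1
```

```bash
python3 - <<'E'
from h import *
st();tip()
E
```

```text
t 67.62 p [626.1  74.   26.8] q [-0.07  0.5   1.57 -0.    1.07 -0.11] eul [[-0.043, 0.999, -0.0], [0.999, 0.043, -0.0], [-0.0, -0.0, -1.0]] F [-2.   2.8  0. ] op 0.004 g 1.1
tip [627.1  74.1  59.8] box [-0.7 58.7] yaw 92.5
```

apply_moves(moves=[{"jaw":0,"offset":[-1,0,0],"rot":[0,0,0]},{"jaw":0,"offset":[-1,0,0],"rot":[0,0,0]},{"jaw":0,"offset":[-1,0,0],"rot":[0,0,0]},{"jaw":0,"offset":[0,0,0],"rot":[0,0,0]},{"jaw":0,"offset":[0,0,0],"rot":[0,0,0]}])

```text
time_s: 68.25
eef_pos: [0.6261, 0.074, 0.0269]
eef_rot: [-0.001, 0.692, 0.722, 0.001]
wrist_force: [-1.1, 12.4, 1.5]
opening: 0.002
grasp_force: 6.2
```

apply_moves(moves=[{"jaw":0,"offset":[-1,0,0],"rot":[0,0,0]},{"jaw":0,"offset":[0,0,0],"rot":[0,0,0]},{"jaw":0,"offset":[6,0,0],"rot":[0,0,0]},{"jaw":0,"offset":[10,0,-20],"rot":[0,0,0]},{"jaw":0,"offset":[0,0,-50],"rot":[0,0,0]}])

```text
time_s: 68.88
eef_pos: [0.6239, 0.0864, 0.0961]
eef_rot: [-0.002, 0.692, 0.722, -0.002]
wrist_force: [1.0, -0.2, 0.5]
opening: 0.0
grasp_force: 0.0
```

apply_moves(moves=[{"jaw":0,"offset":[-50,0,-50],"rot":[0,0,0]},{"jaw":0,"offset":[-40,0,-20],"rot":[0,0,0]},{"jaw":0,"offset":[0,0,0],"rot":[0,0,0]},{"jaw":0,"offset":[0,0,0],"rot":[0,0,0]},{"jaw":0,"offset":[0,0,0],"rot":[0,0,0]}])

```text
time_s: 69.5
eef_pos: [0.6287, 0.003, 0.1602]
eef_rot: [-0.001, 0.691, 0.723, -0.0]
wrist_force: [-0.0, -0.1, -0.6]
opening: 0.001
grasp_force: 0.0
```

```bash
python3 - <<'E'
from h import *
st();tip()
im,d,K,C=cam('wrist'); P=cloud(d,K,C)*1000; bx,by,z=inbox(P)
for r in ctrl.outline_of('wrist','tab_pad')[:1]:
    m=r['region']; print('tab',r['score'],[np.round(np.nanpercentile(q[m],[10,50,90]),1) for q in (bx,by,z)])
with np.errstate(all='ignore'): g=(abs(bx)<30)&(z>65)&(z<74)&(by>-20)&(by<80); c=(abs(bx)<45)&(abs(by+20)<15)&(z>50)
print('ribs by',np.round(np.percentile(by[g],[2,20,50,80,98]),1),'cover z',np.median(z[c]))
for n in ('top','scene'):
    cam(n)
    for t in ('return_tray','fresh1_c'):
        pass
clusters('top',340,510,-390,-180,18,32); clusters('scene',340,510,-390,-180,18,32)
E
```

```text
t 69.5 p [628.7   3.  160.2] q [-0.18  0.34  1.5   0.    1.3  -0.23] eul [[-0.044, 0.999, -0.002], [0.999, 0.044, 0.0], [0.0, -0.002, -1.0]] F [-0.  -0.1 -0.6] op 0.001 g 0.0
tip [629.7   3.  193.2] box [ -1.1 -12.4] yaw 92.5
tab 0.58 [array([-23.7,  -0.3,  23.4]), array([ 6.3, 21.7, 36.2]), array([60.9, 61.9, 62.9])]
ribs by [-4.8 -2.9 42.3 45.2 46.6] cover z 247.21799235273656
top 162 c [ 422.9 -230. ] size [54. 36.] yaw 0.4 z 25.3
top 169 c [ 415.  -319.7] size [54. 40.] yaw 2.1 z 25.6
scene 155 c [ 363.3 -306. ] size [193.  84.] yaw -63.5 z 25.2
scene 159 c [ 419.4 -319.5] size [56. 47.] yaw 4.2 z 24.5
scene 180 c [ 426.9 -231.7] size [57. 43.] yaw -1.0 z 24.0
scene 123 c [ 427.8 -186.6] size [140.   9.] yaw -3.8 z 25.3
```

```bash
python3 - <<'E'
from h import *
print(ctrl.hand_in())
E
```

```text
the job is handed in; nothing more can be done
None
```

The job is handed in; the verdict was not shown. My last measurements had both spent packs in the return tray, three fresh packs flat in their bays, the keeper bar shut, and the cover home with its tab up.

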